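# Load the polishing head and pin it in the working position

## Robot

A 6-joint arm with a two-finger parallel gripper is mounted at the origin on the work surface. World frame = base frame: x ahead of the robot, y to its left, z up, the work surface at z = 0. Lengths are in m, angles in rad, forces in N, time in s.
With the tool pointing down it reaches from about 0.275 to 0.85 m from the base axis. Payload 5.2 kg.
Tool frame: the origin (TCP) lies midway between the tips of the shut fingers; the grasp point (between the pads) lies 19 mm behind it; z points along the fingers, y is the line along which they close (so a half turn about z gives the same grasp; the last joint's range is limited). The gripper opens to 85 mm and grips with 20 to 120 N. Pads are 22 mm wide; open, the fingers measure 114 mm over their backs; the gripper's body (76 mm by 85 mm) begins 54 mm behind the grasp point. The pads swing forward as they close: fully open they stand 13 mm farther back than shut.
Start: joints at [-1.533, 0.259, 1.535, -0, 1.348, -0.203], TCP at [0.131, -0.534, 0.202] pointing down, gripper open.
Joint ranges: [-3.14, 3.14], [-0.91, 2.08], [0.19, 2.58], [-1.22, 4.36], [0.22, 2.71], [-3.12, 3.12]. Speed limits (rad/s): [2.57, 2.57, 3.14, 3.14, 3.14, 3.14].

## Interface

Orientations are given as a unit quaternion [x, y, z, w].
In Python, from workcell import robot gives the robot as it stands.
- The arm moves only by the tool drive_tool, never from a script. Its argument "commands" is a list of rows, each a list of 3 entries, a list of its own where there are three numbers: the opening, from 0 (shut) to 1 (fully open), then the shift along the tool's x, y, z in mm, then the turn, a rotation vector about the tool's x, y, z in rad. In form: [[grip, [x, y, z], [wx, wy, wz]], ...]. A call has 1 to 10 rows; each row shifts and turns the commanded pose from where the row before left it, along the tool's axes as they then stand; what a row does not reach is not made up. A row lasts 1/10 s, in which the tool goes at most 50 mm and 8.59 degrees, less where a joint would pass 70% of its speed; a pose out of reach is approached as far as the arm can. A call is refused whole if a number of a shift passes 50 or a number of a turn 0.15, either way. A call with a gripper value outside its range is refused whole. The fingers move at their own pace and stop on an object; "squeeze" is the grip in N (left out, the last holds). Time passes only in rows, so rows that do not move let the fingers close. It gives the time, the measured TCP pose, the force, the opening and the grip force at its end, in the units of the state.
- robot.read_state(): the state, without advancing time (a new reading comes with each control period).
- robot.capture(name): name is "side" or "top"; returns a dict with "img" (420x560x3 uint8, blue, green, red), "z_map" (420x560 float32, m along the optical axis (not along the pixel's ray), 0 where there is no reading), "fx", "fy", "cx", "cy" (pixels), "position" and "attitude" of the camera in the world. Camera axes: x right, y up, looking along -z (the intrinsics and any distortion apply to the point x, -y, -z); pixel columns grow to the right and rows downward; lengths in m; the calibration is good to about 2 mm. A picture is of the moment at which its call begins.
- robot.finish_job(): hands the job in; it is judged then, once.
The state is a dict: "clock": time; "qpos": joint angles; "qvel": joint speeds; "joint_torque": joint torques, N m; "eef_pos": TCP position; "orientation": TCP orientation; "wrist_force": force on the tool from outside, world axes, zero at the start; "torque": the same for the moment, N m; "grip_width": opening from 0.0 (shut) to 1.0 (fully open); "grasp_force": force on a finger pad.
Only numpy, scipy, OpenCV 4.12 (cv2) and the standard library are available. Lean on these libraries where they do the work, as an engineer would, in place of code of your own. Each camera call takes 0.05 s, during which the arm holds its last target. There are 200 camera calls.

## Task

Press every felt polishing bob that stands on the bench down onto a free tapered spindle of the polishing head, firmly enough that its foot goes fully home on the spindle's collar and friction holds it there. Once all of them are on, turn the head by its red handle, anticlockwise seen from above, to its stop, so that the brass lug lies in the steel fork; then take the yellow-headed pin from its wooden block and push it down through fork and lug until its head sits on the fork. Leave the paste jar, the stone and the red tin where they are, and leave the bobs fully home.

Things in the scene. Friction and masses are not known exactly. Their poses are not given: they have to be found in the camera images.
- bob1_mid (a point): Polishing bob 1, 60 mm high, 40 g: cream felt skirt (39 mm diameter, up to 27 mm above the foot), blue round hub on top to grip (26 mm diameter, 34 to 60 mm above the foot). Point: its centre, 30 mm above the foot; z up its axis. Bore in the foot: 16.8 mm wide, 37 mm deep. Stands on the bench at first; fits any spindle. Three or four bobs are there, an absent one is None.
- bob2_mid (a point): Polishing bob 2, 60 mm high, 40 g: cream felt skirt (39 mm diameter, up to 27 mm above the foot), blue round hub on top to grip (26 mm diameter, 34 to 60 mm above the foot). Point: its centre, 30 mm above the foot; z up its axis. Bore in the foot: 16.8 mm wide, 37 mm deep. Stands on the bench at first; fits any spindle. Three or four bobs are there, an absent one is None.
- bob3_mid (a point): Polishing bob 3, 60 mm high, 40 g: cream felt skirt (39 mm diameter, up to 27 mm above the foot), blue round hub on top to grip (26 mm diameter, 34 to 60 mm above the foot). Point: its centre, 30 mm above the foot; z up its axis. Bore in the foot: 16.8 mm wide, 37 mm deep. Stands on the bench at first; fits any spindle. Three or four bobs are there, an absent one is None.
- bob4_mid (a point): Polishing bob 4, 60 mm high, 40 g: cream felt skirt (39 mm diameter, up to 27 mm above the foot), blue round hub on top to grip (26 mm diameter, 34 to 60 mm above the foot). Point: its centre, 30 mm above the foot; z up its axis. Bore in the foot: 16.8 mm wide, 37 mm deep. Stands on the bench at first; fits any spindle. Three or four bobs are there, an absent one is None.
- collar1 (a point): Spindle 1: upright steel taper 37 mm tall, 18.6 mm diameter at its foot, 11 near the top, 7 at the tip, slotted into three springy leaves. Point: centre of the top face of its dark 28 mm collar, 46 mm above the bench, 55 mm from the head's axis. A bob set down stops about 11 mm short of the collar; a slow push of 10 to 20 N brings it home, where friction holds it. One bob each.
- collar2 (a point): Spindle 2: upright steel taper 37 mm tall, 18.6 mm diameter at its foot, 11 near the top, 7 at the tip, slotted into three springy leaves. Point: centre of the top face of its dark 28 mm collar, 46 mm above the bench, 55 mm from the head's axis. A bob set down stops about 11 mm short of the collar; a slow push of 10 to 20 N brings it home, where friction holds it. One bob each.
- collar3 (a point): Spindle 3: upright steel taper 37 mm tall, 18.6 mm diameter at its foot, 11 near the top, 7 at the tip, slotted into three springy leaves. Point: centre of the top face of its dark 28 mm collar, 46 mm above the bench, 55 mm from the head's axis. A bob set down stops about 11 mm short of the collar; a slow push of 10 to 20 N brings it home, where friction holds it. One bob each.
- collar4 (a point): Spindle 4: upright steel taper 37 mm tall, 18.6 mm diameter at its foot, 11 near the top, 7 at the tip, slotted into three springy leaves. Point: centre of the top face of its dark 28 mm collar, 46 mm above the bench, 55 mm from the head's axis. A bob set down stops about 11 mm short of the collar; a slow push of 10 to 20 N brings it home, where friction holds it. One bob each.
- head_axis (a point): The head's vertical turning axis, at the centre of the upper face of the aluminium disc (168 mm diameter, 40 mm above the bench). x, y, z are the disc's own axes and turn with it.
- head (a joint): Angle of the head, rad, growing anticlockwise seen from above; range 0 to 1.2, where a stop holds it and the lug's hole lies in line with the fork's holes. It starts between 0 and 0.45, turns against friction (about 2.5 N at the handle) and stays where it is left.
- head_handle (a point): The head's red handle: an upright round post 18 mm in diameter, 110 mm from the turning axis, its top 92 mm above the bench. The point is on the post's axis, 72 mm above the bench (the height to grip it).
- lug_hole (a point): Centre of the hole in the brass lug that sticks out of the disc, 118 mm from the turning axis, at the lug's upper face (38 mm above the bench); the lug is 10 mm thick, the hole 13 mm in diameter.
- fork_top (a point): Centre of the hole in the upper steel tine of the fork on the fixed green base, at the tine's upper face, 52 mm above the bench. Both tines are 10 mm thick with holes 13 mm in diameter, upper faces at 52 and 24 mm; the lug comes to lie between them. The seated pin's head rests here. Nothing of the fork stands higher than this.
- pin_head (a point): Headed pin: steel shank 10 mm in diameter and 42 mm long with a tapered tip, under a round yellow head 22 mm in diameter and 20 mm high; 60 g. The point is the centre of the head, 10 mm above its underside and 52 mm above the tip; z is up along the pin. It starts upright, its shank in the block's hole and its head on the block's top; grip the head from above.
- pin_block: Wooden block 55 x 55 x 46 mm, fixed to the bench, with a square hole 13 mm wide for the pin; origin at the centre of its underside.
- paste_jar: Bystander: amber jar, 64 mm diameter, 70 mm high; origin at the centre of its underside.
- stone: Bystander: terracotta-coloured dressing stone, 50 x 120 x 25 mm; origin at the centre of its underside.
- oil_can: Bystander: low red tin, 56 mm diameter, 50 mm high; origin at the centre of its underside.
There are look-alikes about, which are no part of the job. Leave any turquoise look-alike of the part that bears bob3_mid alone. What is shaped like the part that bears bob2_mid but pink is not meant.

How it is judged:
On the way, in this order (a step that is already met when the one before it is completed fails the run):
1. every bob is fully home on a spindle, the head not yet turned to its stop (((z of bob1_mid in the frame of collar1 between 0.027 and 0.033 m and horizontal distance between bob1_mid and collar1 below 0.003 m and angle between bob1_mid's own z axis and vertical below 0.07 rad) or (z of bob1_mid in the frame of collar2 between 0.027 and 0.033 m and horizontal distance between bob1_mid and collar2 below 0.003 m and angle between bob1_mid's own z axis and vertical below 0.07 rad) or (z of bob1_mid in the frame of collar3 between 0.027 and 0.033 m and horizontal distance between bob1_mid and collar3 below 0.003 m and angle between bob1_mid's own z axis and vertical below 0.07 rad) or (z of bob1_mid in the frame of collar4 between 0.027 and 0.033 m and horizontal distance between bob1_mid and collar4 below 0.003 m and angle between bob1_mid's own z axis and vertical below 0.07 rad)) and ((z of bob2_mid in the frame of collar1 between 0.027 and 0.033 m and horizontal distance between bob2_mid and collar1 below 0.003 m and angle between bob2_mid's own z axis and vertical below 0.07 rad) or (z of bob2_mid in the frame of collar2 between 0.027 and 0.033 m and horizontal distance between bob2_mid and collar2 below 0.003 m and angle between bob2_mid's own z axis and vertical below 0.07 rad) or (z of bob2_mid in the frame of collar3 between 0.027 and 0.033 m and horizontal distance between bob2_mid and collar3 below 0.003 m and angle between bob2_mid's own z axis and vertical below 0.07 rad) or (z of bob2_mid in the frame of collar4 between 0.027 and 0.033 m and horizontal distance between bob2_mid and collar4 below 0.003 m and angle between bob2_mid's own z axis and vertical below 0.07 rad)) and ((z of bob3_mid in the frame of collar1 between 0.027 and 0.033 m and horizontal distance between bob3_mid and collar1 below 0.003 m and angle between bob3_mid's own z axis and vertical below 0.07 rad) or (z of bob3_mid in the frame of collar2 between 0.027 and 0.033 m and horizontal distance between bob3_mid and collar2 below 0.003 m and angle between bob3_mid's own z axis and vertical below 0.07 rad) or (z of bob3_mid in the frame of collar3 between 0.027 and 0.033 m and horizontal distance between bob3_mid and collar3 below 0.003 m and angle between bob3_mid's own z axis and vertical below 0.07 rad) or (z of bob3_mid in the frame of collar4 between 0.027 and 0.033 m and horizontal distance between bob3_mid and collar4 below 0.003 m and angle between bob3_mid's own z axis and vertical below 0.07 rad)) and ((z of bob4_mid in the frame of collar1 between 0.027 and 0.033 m and horizontal distance between bob4_mid and collar1 below 0.003 m and angle between bob4_mid's own z axis and vertical below 0.07 rad) or (z of bob4_mid in the frame of collar2 between 0.027 and 0.033 m and horizontal distance between bob4_mid and collar2 below 0.003 m and angle between bob4_mid's own z axis and vertical below 0.07 rad) or (z of bob4_mid in the frame of collar3 between 0.027 and 0.033 m and horizontal distance between bob4_mid and collar3 below 0.003 m and angle between bob4_mid's own z axis and vertical below 0.07 rad) or (z of bob4_mid in the frame of collar4 between 0.027 and 0.033 m and horizontal distance between bob4_mid and collar4 below 0.003 m and angle between bob4_mid's own z axis and vertical below 0.07 rad)) and value of joint head below 1.1 rad), for 0.2 s.
2. the head is turned to its stop, the lug in the fork, the pin not yet in (value of joint head above 1.16 rad and not (z of pin_head in the frame of fork_top between 0.006 and 0.0125 m and horizontal distance between pin_head and fork_top below 0.004 m and horizontal distance between pin_head and lug_hole below 0.005 m and angle between pin_head's own z axis and vertical below 0.12 rad)), for 0.2 s.
3. the pin is pushed through fork and lug until its head sits on the fork (value of joint head above 1.16 rad and z of pin_head in the frame of fork_top between 0.006 and 0.0125 m and horizontal distance between pin_head and fork_top below 0.004 m and horizontal distance between pin_head and lug_hole below 0.005 m and angle between pin_head's own z axis and vertical below 0.12 rad), for 0.2 s.
At the end, for the whole second after the job is handed in: Every bob present is upright on a spindle, its foot within 3 mm of the collar and 3 mm of the axis; the head is at its stop (above 1.16 rad); the pin is upright through fork and lug, its head within 2.5 mm of the fork's top and 4 mm of the hole's axis (all of step 3 and ((z of bob1_mid in the frame of collar1 between 0.027 and 0.033 m and horizontal distance between bob1_mid and collar1 below 0.003 m and angle between bob1_mid's own z axis and vertical below 0.07 rad) or (z of bob1_mid in the frame of collar2 between 0.027 and 0.033 m and horizontal distance between bob1_mid and collar2 below 0.003 m and angle between bob1_mid's own z axis and vertical below 0.07 rad) or (z of bob1_mid in the frame of collar3 between 0.027 and 0.033 m and horizontal distance between bob1_mid and collar3 below 0.003 m and angle between bob1_mid's own z axis and vertical below 0.07 rad) or (z of bob1_mid in the frame of collar4 between 0.027 and 0.033 m and horizontal distance between bob1_mid and collar4 below 0.003 m and angle between bob1_mid's own z axis and vertical below 0.07 rad)) and ((z of bob2_mid in the frame of collar1 between 0.027 and 0.033 m and horizontal distance between bob2_mid and collar1 below 0.003 m and angle between bob2_mid's own z axis and vertical below 0.07 rad) or (z of bob2_mid in the frame of collar2 between 0.027 and 0.033 m and horizontal distance between bob2_mid and collar2 below 0.003 m and angle between bob2_mid's own z axis and vertical below 0.07 rad) or (z of bob2_mid in the frame of collar3 between 0.027 and 0.033 m and horizontal distance between bob2_mid and collar3 below 0.003 m and angle between bob2_mid's own z axis and vertical below 0.07 rad) or (z of bob2_mid in the frame of collar4 between 0.027 and 0.033 m and horizontal distance between bob2_mid and collar4 below 0.003 m and angle between bob2_mid's own z axis and vertical below 0.07 rad)) and ((z of bob3_mid in the frame of collar1 between 0.027 and 0.033 m and horizontal distance between bob3_mid and collar1 below 0.003 m and angle between bob3_mid's own z axis and vertical below 0.07 rad) or (z of bob3_mid in the frame of collar2 between 0.027 and 0.033 m and horizontal distance between bob3_mid and collar2 below 0.003 m and angle between bob3_mid's own z axis and vertical below 0.07 rad) or (z of bob3_mid in the frame of collar3 between 0.027 and 0.033 m and horizontal distance between bob3_mid and collar3 below 0.003 m and angle between bob3_mid's own z axis and vertical below 0.07 rad) or (z of bob3_mid in the frame of collar4 between 0.027 and 0.033 m and horizontal distance between bob3_mid and collar4 below 0.003 m and angle between bob3_mid's own z axis and vertical below 0.07 rad)) and ((z of bob4_mid in the frame of collar1 between 0.027 and 0.033 m and horizontal distance between bob4_mid and collar1 below 0.003 m and angle between bob4_mid's own z axis and vertical below 0.07 rad) or (z of bob4_mid in the frame of collar2 between 0.027 and 0.033 m and horizontal distance between bob4_mid and collar2 below 0.003 m and angle between bob4_mid's own z axis and vertical below 0.07 rad) or (z of bob4_mid in the frame of collar3 between 0.027 and 0.033 m and horizontal distance between bob4_mid and collar3 below 0.003 m and angle between bob4_mid's own z axis and vertical below 0.07 rad) or (z of bob4_mid in the frame of collar4 between 0.027 and 0.033 m and horizontal distance between bob4_mid and collar4 below 0.003 m and angle between bob4_mid's own z axis and vertical below 0.07 rad))); the robot touches nothing.
It fails at once if the paste jar is shoved more than 25 mm (distance of paste_jar from where it was at the start of the episode above 0.025 m).
It fails at once if the stone is shoved more than 25 mm (distance of stone from where it was at the start of the episode above 0.025 m).
It fails at once if the red tin is shoved more than 25 mm (distance of oil_can from where it was at the start of the episode above 0.025 m).
Of bob1, bob2, bob3, bob4 only 3 to 4 are there at a start; the rules pass over those that are not, and their reading is None.
At some moment in a run one of bob1, bob2, bob3, bob4 may be knocked a few centimetres aside while the robot is not near it.
It also fails if it takes over 210 s, if anything falls off the work surface, if the arm or the gripper's body presses on something with over 40 N, if the wrist force passes 120 N, or if a joint passes its speed limit or range.

## Working session

There is one attempt and no reset: what is moved stays moved. The work goes in short steps, Python scripts to look and compute and a tool call to move; the robot and the scene stay as the last step left them, time stands still between calls to the robot, and variables do not carry over. Pictures are saved under pics/ and viewed, at most 14 in all, crops included, and the job is handed in when it is done.

Besides the shell and the picture viewer there is one more tool, called after "Call:" as name(argument=value, ...), one argument or row to a line, values as JSON. drive_tool: Moves the arm, as the interface text tells. Its arguments: {"type":"object","properties":{"commands":{"type":"array"},"squeeze":{"type":"number"}},"required":["commands"]}

```bash
ls; mkdir -p pics
cat > h.py <<'E'
import numpy as np,cv2
from scipy.spatial.transform import Rotation as R
from workcell import robot
def cap(n):
    c=robot.capture(n); return c
def Rm(c):
    a=np.array(c["attitude"],float)
    return R.from_quat(a).as_matrix() if a.size==4 else a.reshape(3,3)
def ray(c,u,v):
    d=np.stack([(np.asarray(u)-c["cx"])/c["fx"],-(np.asarray(v)-c["cy"])/c["fy"],-np.ones_like(np.asarray(u,float))],-1)
    return d@Rm(c).T
def onz(c,u,v,z):
    d=ray(c,u,v); p=np.array(c["position"]); t=(z-p[2])/d[...,2]
    return p+d*t[...,None]
def cloud(c):
    v,u=np.mgrid[:420,:560]; return np.array(c["position"])+ray(c,u.astype(float),v.astype(float))*c["z_map"][...,None]
E
python3 - <<'E'
from h import *
print(robot.read_state())
for n in("side","top"):
    c=cap(n); print({k:c[k] for k in c if k not in("img","z_map")}); cv2.imwrite(f"pics/{n}0.png",c["img"]); np.savez(f"{n}0.npz",**c)
E
```

```text
pics
{'clock': 0.0, 'qpos': array([-1.53280939e+00,  2.59352555e-01,  1.53609500e+00,  3.91934235e-05,
        1.34801791e+00, -2.02795361e-01]), 'qvel': array([-0.00015572,  0.00093008,  0.00200682, -0.00141632, -0.00015968,
       -0.00053498]), 'joint_torque': array([-5.08717731e-04, -4.46036518e+01, -2.90569925e+01, -4.06147874e-04,
        1.17459940e-02,  1.13543317e-05]), 'eef_pos': array([ 0.13117128, -0.53352191,  0.20116483]), 'orientation': array([ 9.92761822e-01,  1.20096163e-01,  9.61202418e-05, -9.31658318e-04]), 'wrist_force': array([-0.12079394, -0.00978211,  0.32077403]), 'torque': array([ 0.00439096, -0.0218581 , -0.01966831]), 'grasp_force': 0.0, 'grip_width': 0.9964537846342254}
{'fx': 409.76246521780496, 'fy': 409.76246521780496, 'cx': 274.82001586623494, 'cy': 213.6822579342763, 'position': array([ 0.52664901, -0.81099125,  0.63117892]), 'attitude': array([ 0.45149357, -0.00822904, -0.01543999,  0.89210282])}
{'fx': 452.94558940559256, 'fy': 452.94558940559256, 'cx': 284.53337633000893, 'cy': 216.51374351736658, 'position': array([ 0.34817958, -0.06427956,  1.1316543 ]), 'attitude': array([-0.07512224,  0.05520064,  0.71305671, -0.69488104])}
```

View pics/top0.png

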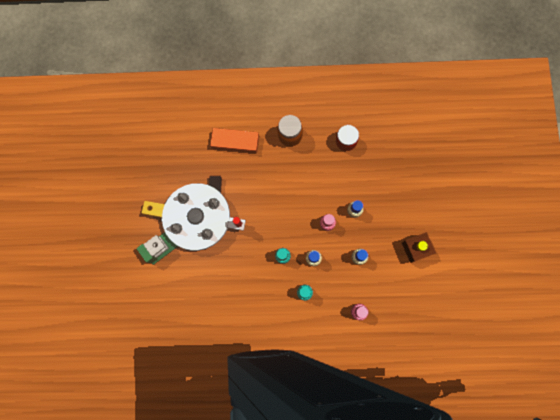

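View pics/side0.png

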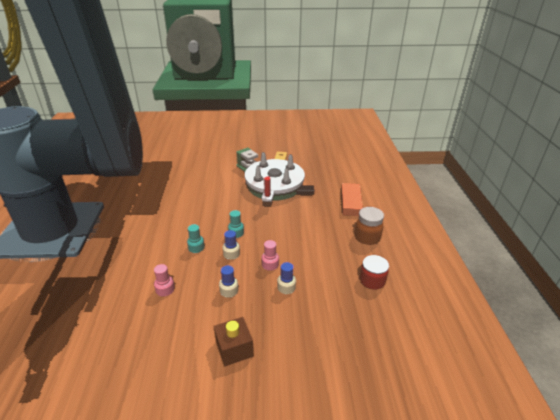

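```bash
cat >> h.py <<'E'
RNG={"blue":((108,150,60),(128,255,255)),"teal":((80,100,50),(96,255,255)),"pink":((155,60,80),(175,255,255)),"yellow":((26,170,120),(34,255,255)),"red":((0,200,60),(3,255,255))}
def blobs(c,col,minA=25):
    h=cv2.cvtColor(c["img"],cv2.COLOR_BGR2HSV); m=cv2.inRange(h,*map(np.array,RNG[col]))
    n,l,s,ce=cv2.connectedComponentsWithStats(m)
    return [(l==i,ce[i],s[i]) for i in range(1,n) if s[i,4]>=minA]
def tops(c,col,zt):
    P=cloud(c); o=[]
    for m,ce,s in blobs(c,col):
        mm=m&(P[...,2]>zt-.008)
        v,u=np.nonzero(mm if mm.sum()>8 else m)
        # centre of the top face by min enclosing of bbox & centroid
        p=onz(c,u.mean(),v.mean(),zt); o.append((ce.round(),int(s[4]),int(mm.sum()),p.round(4),np.median(P[mm],0).round(4) if mm.any() else None))
    return o
E
python3 - <<'E'
from h import *
for n in("top","side"):
    c=dict(np.load(n+"0.npz"))
    for col,z in(("blue",.06),("teal",.06),("pink",.06),("yellow",.066),("red",.092)):
        for o in tops(c,col,z): print(n,col,*o)
c=dict(np.load("top0.npz")); 
P=cloud(c)
# disc: depth slab 36-44mm
m=(abs(P[...,2]-.040)<.003)&(P[...,2]>0)
hsv=cv2.cvtColor(c["img"],cv2.COLOR_BGR2HSV)
m&=(hsv[...,1]<60)&(hsv[...,2]>120)
m=m.astype(np.uint8); n,l,s,ce=cv2.connectedComponentsWithStats(m); i=1+s[1:,4].argmax()
cn=max(cv2.findContours((l==i).astype(np.uint8),0,1)[0],key=len)[:,0]
e=cv2.fitEllipse(cv2.convexHull(cn)); print(e, onz(c,e[0][0],e[0][1],.04))
# bits: spindles
v,u=np.mgrid[:420,:560]
ctr=onz(c,e[0][0],e[0][1],.04)
for zlo in(.05,.07):
    mm=((P[...,2]>zlo)&(P[...,2]<.1)&(np.hypot(P[...,0]-ctr[0],P[...,1]-ctr[1])<.135)).astype(np.uint8)
    n,l,s,ce=cv2.connectedComponentsWithStats(mm)
    for i in range(1,n): print(zlo,ce[i].round(1),s[i,4],P[l==i].mean(0).round(4),P[l==i][:,2].max().round(3))
a=cv2.resize(c["img"][150:340,120:460],None,fx=2.3,fy=2.3,interpolation=2); cv2.imwrite("pics/crop0.png",a)
E
```

```text
top blue [357. 206.] 76 76 [ 0.5706 -0.2111  0.06  ] [ 0.5709 -0.2114  0.0586]
top blue [361. 255.] 81 80 [ 0.4519 -0.2155  0.06  ] [ 0.4516 -0.2154  0.0585]
top blue [314. 256.] 79 79 [ 0.4508 -0.1031  0.06  ] [ 0.4516 -0.1035  0.0591]
top teal [283. 255.] 161 90 [ 0.4595 -0.0276  0.06  ] [ 0.4589 -0.0281  0.0587]
top teal [305. 292.] 166 96 [ 0.3687 -0.079   0.06  ] [ 0.3685 -0.0796  0.0584]
top pink [329. 221.] 122 84 [ 0.5388 -0.1415  0.06  ] [ 0.5395 -0.1417  0.0587]
top pink [361. 312.] 152 103 [ 0.3199 -0.2086  0.06  ] [ 0.3198 -0.2091  0.0586]
top yellow [422. 245.] 76 70 [ 0.4695 -0.3575  0.066 ] [ 0.4702 -0.358   0.0639]
top red [237. 221.] 41 36 [0.5372 0.0762 0.092 ] [0.5377 0.0767 0.0902]
side blue [230. 233.] 25 25 [ 0.4517 -0.1046  0.06  ] [ 0.4523 -0.1061  0.0605]
side blue [286. 267.] 30 30 [ 0.5713 -0.2138  0.06  ] [ 0.5706 -0.2138  0.0605]
side blue [227. 270.] 29 29 [ 0.4528 -0.2184  0.06  ] [ 0.4545 -0.2189  0.0607]
side teal [235. 214.] 52 52 [ 0.4596 -0.032   0.06  ] [ 0.4603 -0.0328  0.0604]
side teal [193. 228.] 54 54 [ 0.3688 -0.0828  0.06  ] [ 0.369  -0.083
[... 813 characters left out ...]
 [191.5 217.4] 19 [0.5546 0.1912 0.0514] 0.054
0.05 [200. 217.] 1 [0.5551 0.1705 0.0507] 0.051
0.05 [236.9 221.3] 67 [0.5361 0.0758 0.0826] 0.095
0.05 [196.4 218.2] 5 [0.5524 0.1793 0.0506] 0.051
0.05 [198. 220.] 1 [0.5476 0.175  0.0519] 0.052
0.05 [174.3 226.9] 50 [0.5293 0.2281 0.0685] 0.083
0.05 [205.7 232.9] 46 [0.5128 0.1526 0.0678] 0.082
0.05 [155.2 244.6] 122 [0.49   0.2784 0.052 ] 0.056
0.05 [146. 242.] 1 [0.4971 0.3013 0.0515] 0.052
0.07 [179.9 194.9] 20 [0.6054 0.2138 0.0779] 0.083
0.07 [211.1 200.2] 22 [0.5901 0.1383 0.0778] 0.085
0.07 [236.3 220.5] 53 [0.537  0.0764 0.0885] 0.095
0.07 [172.7 226.1] 23 [0.5298 0.2295 0.0778] 0.083
0.07 [204.3 232.2] 22 [0.5132 0.1542 0.0764] 0.082
```

View pics/crop0.png

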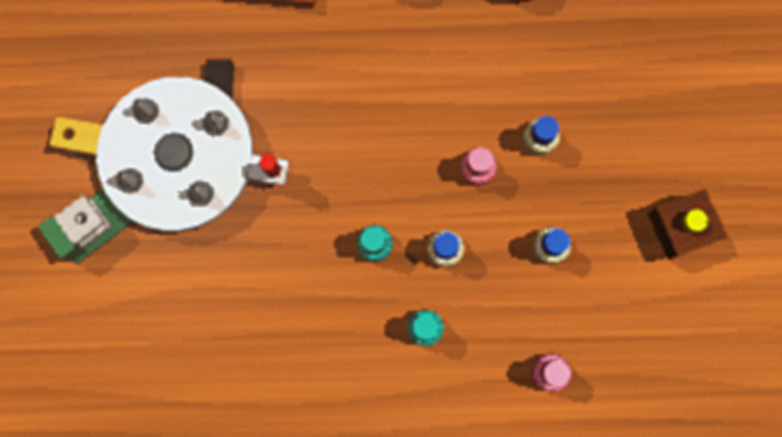

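Three cream/blue bobs match the description, at top-view pixels (357,206), (361,255) and (314,256). The turquoise ones at (283,255) and (305,292) and the pink ones at (329,221) and (361,312) are look-alikes. No fourth blue bob can be seen. I'll move towards the one at (314,256).

Call:
drive_tool(
  commands=[
    [0.55, [0, 0, 0], [0, 0, 0.12]],
    [0.55, [0, 0, 0], [0, 0, 0.12]],
    [0.55, [29, -39, 0], [0, 0, 0]],
    [0.55, [29, -39, 0], [0, 0, 0]],
    [0.55, [29, -39, 0], [0, 0, 0]],
    [0.55, [29, -39, 0], [0, 0, 0]],
    [0.55, [29, -39, 0], [0, 0, 0]],
    [0.55, [29, -39, 0], [0, 0, 0]],
    [0.55, [29, -39, 0], [0, 0, 0]],
    [0.55, [29, -39, 0], [0, 0, 0]],
  ],
)

```text
clock: 1.1
eef_pos: [0.3636, -0.2201, 0.2019]
orientation: [1.0, 0.0, 0.0, -0.0]
wrist_force: [1.0, -0.9, 0.4]
grip_width: 0.551
grasp_force: 0.0
```

Call:
drive_tool(
  commands=[
    [0.55, [29, -39, 0], [0, 0, 0]],
    [0.55, [29, -39, 0], [0, 0, 0]],
    [0.55, [29, -39, 0], [0, 0, 0]],
    [0.55, [0, 0, 40], [0, 0, 0]],
    [0.55, [0, 0, 40], [0, 0, 0]],
    [0.55, [0, 0, 0], [0, 0, 0]],
    [0.55, [0, 0, 0], [0, 0, 0]],
  ],
)

```text
clock: 1.8
eef_pos: [0.4494, -0.1047, 0.1221]
orientation: [1.0, 0.0, -0.001, -0.0]
wrist_force: [-0.5, -0.7, 1.1]
grip_width: 0.548
grasp_force: 0.0
```

Run:
```python
from h import *
s=robot.read_state(); print(s["eef_pos"],s["orientation"],s["grip_width"],s["clock"],s["wrist_force"])
c=cap("side"); np.savez("side1.npz",**c)
d=cap("top"); np.savez("top1.npz",**d)
for n,k in(("top",d),("side",c)):
    for o in tops(k,"blue",.06): print(n,*o)
a=np.hstack([cv2.resize(c["img"][120:320,150:350],(400,400),interpolation=2),cv2.resize(d["img"][150:350,220:420],(400,400),interpolation=2)])
cv2.imwrite("pics/near1.png",a)
P=cloud(c); m=(P[...,2]>.05)&(P[...,2]<.12)&(np.hypot(P[...,0]-.55,P[...,1]-.18)<.09)&(P[...,2]>.07)
n,l,s,ce=cv2.connectedComponentsWithStats(m.astype(np.uint8))
for i in range(1,n):
    if s[i,4]>5: print(ce[i].round(1),s[i],P[l==i].mean(0).round(4))
```

```text
[ 0.44940311 -0.10470989  0.12207738] [ 9.99999397e-01  3.71136687e-04 -9.24946670e-04 -4.61964018e-04] 0.5481151882583526 1.8 [-0.47274903 -0.72980178  1.07657846]
top [358. 204.] 50 50 [ 0.5739 -0.2127  0.06  ] [ 0.5744 -0.2137  0.0587]
side [230. 234.] 42 42 [ 0.4524 -0.1051  0.06  ] [ 0.4527 -0.1062  0.0605]
side [287. 267.] 30 30 [ 0.5719 -0.2143  0.06  ] [ 0.5705 -0.2152  0.0607]
side [227. 270.] 45 45 [ 0.453  -0.2191  0.06  ] [ 0.4531 -0.2197  0.0607]
[262.5 154.4] [261 152   4   6  18] [0.5284 0.2275 0.0773]
[289.7 156.9] [288 154   5   6  22] [0.6049 0.212  0.0765]
[257.3 167.7] [255 165   5   6  23] [0.5135 0.1512 0.0781]
[285.8 170.4] [284 168   5   6  22] [0.5894 0.1359 0.0773]
```

View pics/near1.png

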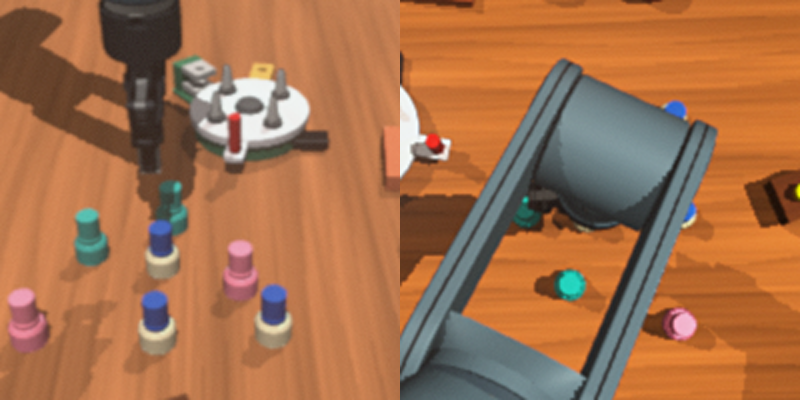

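Call:
drive_tool(
  commands=[
    [0.55, [2, -1, 0], [0, 0, 0]],
    [0.55, [0, 0, 40], [0, 0, 0]],
    [0.55, [0, 0, 31], [0, 0, 0]],
    [0.55, [0, 0, 19], [0, 0, 0]],
    [0.55, [0, 0, 0], [0, 0, 0]],
    [0.2, [0, 0, 0], [0, 0, 0]],
    [0.2, [0, 0, 0], [0, 0, 0]],
    [0.2, [0, 0, 0], [0, 0, 0]],
    [0.2, [0, 0, 0], [0, 0, 0]],
    [0.2, [0, 0, 0], [0, 0, 0]],
  ],
  squeeze=50,
)

```text
clock: 2.9
eef_pos: [0.4522, -0.104, 0.0326]
orientation: [1.0, 0.0, 0.001, 0.0]
wrist_force: [0.2, -1.1, -0.1]
grip_width: 0.202
grasp_force: 0.0
```

Run:
```python
from h import *
c=cap("side")
for o in tops(c,"blue",.06): print(*o)
cv2.imwrite("pics/near2.png",cv2.resize(c["img"][150:300,170:330],None,fx=3.5,fy=3.5,interpolation=2))
```

```text
[287. 267.] 34 34 [ 0.5716 -0.2137  0.06  ] [ 0.5713 -0.2154  0.0609]
[227. 270.] 48 48 [ 0.4525 -0.2189  0.06  ] [ 0.4526 -0.2192  0.0605]
```

View pics/near2.png

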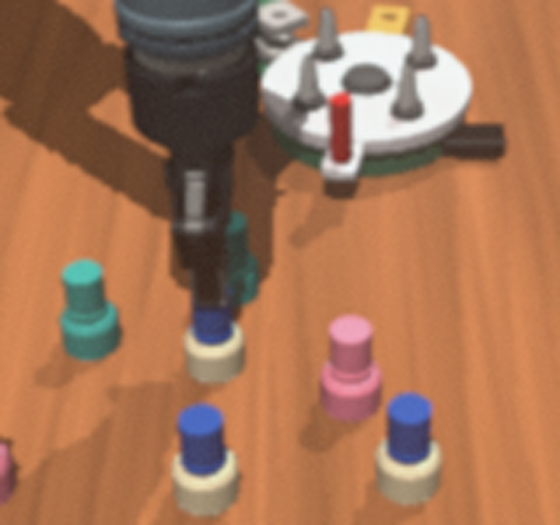

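Call:
drive_tool(
  commands=[
    [0.0, [0, 0, 0], [0, 0, 0]],
    [0.0, [0, 0, 0], [0, 0, 0]],
    [0.0, [0, 0, 0], [0, 0, 0]],
  ],
)

```text
clock: 3.25
eef_pos: [0.4518, -0.1038, 0.032]
orientation: [1.0, 0.0, -0.0, -0.0]
wrist_force: [-0.0, -0.7, 0.1]
grip_width: -0.003
grasp_force: 0.0
```

Call:
drive_tool(
  commands=[
    [0.0, [0, 0, -50], [0, 0, 0]],
    [0.0, [0, 0, -50], [0, 0, 0]],
    [0.0, [0, 0, 0], [0, 0, 0]],
    [0.55, [0, 0, 0], [0, 0, 0]],
  ],
)

```text
clock: 3.65
eef_pos: [0.4527, -0.1042, 0.1332]
orientation: [1.0, 0.0, 0.001, 0.001]
wrist_force: [-0.2, 0.7, -0.7]
grip_width: 0.151
grasp_force: 0.0
```

Run:
```python
from h import *
c=cap("side")
for o in tops(c,"blue",.06): print(*o)
P=cloud(c)
# fingertip lowest points
m=(np.hypot(P[...,0]-.452,P[...,1]+.1038)<.08)&(P[...,2]>.1)&(P[...,2]<.16)
Q=P[m]
for z in np.arange(.1,.16,.01):
    q=Q[abs(Q[:,2]-z-.005)<.005]
    if len(q): print(z.round(3),len(q),q.min(0).round(4),q.max(0).round(4))
cv2.imwrite("pics/near3.png",cv2.resize(c["img"][120:300,170:330],None,fx=3.3,fy=3.3,interpolation=2))
```

```text
[230. 234.] 42 42 [ 0.4527 -0.105   0.06  ] [ 0.4528 -0.1068  0.0605]
[287. 266.] 30 30 [ 0.5718 -0.2128  0.06  ] [ 0.5715 -0.2136  0.0606]
[227. 270.] 44 44 [ 0.4525 -0.219   0.06  ] [ 0.4527 -0.2201  0.0606]
```

View pics/near3.png

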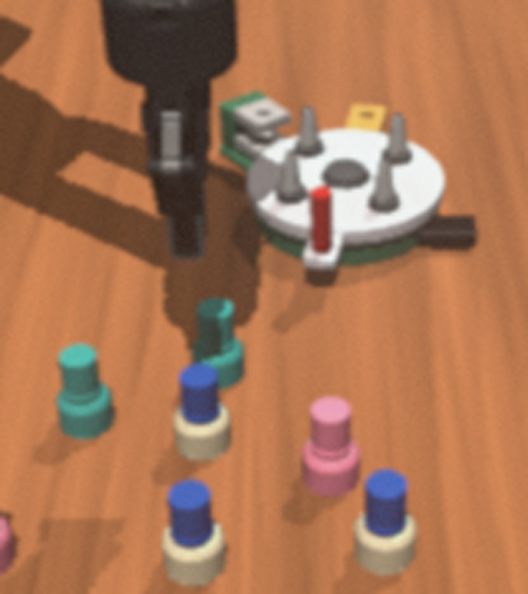

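```bash
cat >> h.py <<'E'
def proj(c,p):
    q=Rm(c).T@(np.array(p)-np.array(c["position"])); return np.array([c["cx"]+c["fx"]*q[0]/-q[2],c["cy"]-c["fy"]*q[1]/-q[2]])
E
python3 - <<'E'
from h import *
c=cap("side"); P=cloud(c)
print(robot.read_state()["eef_pos"],proj(c,robot.read_state()["eef_pos"]))
for v in range(150,204,5): print(v,[P[v,u].round(3).tolist() for u in(220,225,230)])
E
```

```text
[ 0.45088336 -0.10339851  0.1309785 ] [226.98768223 206.95454664]
150 [[0.451, -0.141, 0.284], [0.46, -0.14, 0.283], [0.465, -0.095, 0.26]]
155 [[0.45, -0.142, 0.275], [0.46, -0.144, 0.276], [0.467, -0.125, 0.265]]
160 [[0.45, -0.149, 0.268], [0.459, -0.145, 0.266], [0.466, -0.123, 0.253]]
165 [[0.45, -0.157, 0.262], [0.457, -0.133, 0.248], [0.465, -0.121, 0.241]]
170 [[0.451, -0.167, 0.258], [0.46, -0.167, 0.257], [0.465, -0.125, 0.233]]
175 [[0.449, -0.162, 0.244], [0.459, -0.166, 0.246], [0.463, -0.114, 0.215]]
180 [[0.448, -0.156, 0.23], [0.457, -0.154, 0.228], [0.463, -0.121, 0.208]]
185 [[0.446, -0.145, 0.212], [0.455, -0.146, 0.212], [0.462, -0.119, 0.196]]
190 [[0.441, -0.118, 0.183], [0.452, -0.129, 0.19], [0.461, -0.119, 0.184]]
195 [[0.441, -0.12, 0.172], [0.451, -0.124, 0.175], [0.461, -0.119, 0.172]]
200 [[0.41, 0.113, 0.002], [0.424, 0.113, 0.002], [0.437, 0.113, 0.001]]
```

Call:
drive_tool(
  commands=[
    [0.0, [0, 0, 0], [0, 0, 0]],
    [0.0, [0, 0, 0], [0, 0, 0]],
    [0.0, [0, 0, 0], [0, 0, 0]],
    [0.0, [0, 0, 0], [0, 0, 0]],
  ],
)

```text
clock: 4.15
eef_pos: [0.4516, -0.1038, 0.1315]
orientation: [1.0, 0.0, -0.0, -0.0]
wrist_force: [0.1, 0.8, -0.2]
grip_width: -0.001
grasp_force: 0.0
```

Run:
```python
from h import *
c=cap("side"); P=cloud(c); s=robot.read_state()
print(s["eef_pos"],s["qpos"],s["grip_width"],proj(c,s["eef_pos"]))
for v in range(180,216,3): print(v,[P[v,u].round(3).tolist() for u in(222,226,230)],c["img"][v,226])
```

```text
[ 0.45165551 -0.10379334  0.13163036] [-4.67324221e-01  1.67440511e-01  1.83675960e+00  1.74235288e-05
  1.13821779e+00  1.10271496e+00] 0.003925870087335818 [227.32300437 206.80342981]
180 [[0.45, -0.146, 0.224], [0.458, -0.146, 0.223], [0.464, -0.131, 0.214]] [34 41 54]
183 [[0.449, -0.136, 0.211], [0.456, -0.134, 0.209], [0.464, -0.131, 0.207]] [32 40 54]
186 [[0.446, -0.118, 0.193], [0.454, -0.115, 0.19], [0.461, -0.111, 0.188]] [36 44 57]
189 [[0.445, -0.116, 0.184], [0.453, -0.118, 0.185], [0.461, -0.111, 0.18]] [34 39 53]
192 [[0.445, -0.116, 0.177], [0.453, -0.115, 0.176], [0.46, -0.112, 0.174]] [33 40 54]
195 [[0.443, -0.109, 0.165], [0.452, -0.116, 0.17], [0.46, -0.109, 0.165]] [44 49 61]
198 [[0.415, 0.125, -0.0], [0.426, 0.123, 0.001], [0.437, 0.121, 0.002]] [ 50  72 110]
201 [[0.416, 0.11, 0.0], [0.427, 0.11, -0.0], [0.438, 0.109, 0.0]] [ 48  73 112]
204 [[0.417, 0.096, 0.0], [0.428, 0.092, 0.003], [0.439, 0.093, 0.001]] [ 50  75 111]
207 [[0.418, 0.081, 0.001], [0.429, 0.079, 0.002], [0.439, 0.079, 0.002]] [ 52  74 114]
210 [[0.419, 0.066, 0.002], [0.429, 0.066, 0.001], [0.44, 0.069, -0.001]] [ 50  73 112]
213 [[0.42, 0.055, -0.0], [0.43, 0.057, -0.001], [0.449, -0.032, 0.063]] [ 49  73 111]
```

The picture shows the shut fingertips about 30 mm above the reported TCP (edge at row 197, expected at row 207). I'll allow for this and go 30 mm lower.

Call:
drive_tool(
  commands=[
    [0.55, [0, 0, 0], [0, 0, 0]],
    [0.55, [0, 0, 0], [0, 0, 0]],
    [0.55, [0, 0, 0], [0, 0, 0]],
    [0.55, [0, 0, 45], [0, 0, 0]],
    [0.55, [0, 0, 45], [0, 0, 0]],
    [0.55, [0, 0, 20], [0, 0, 0]],
    [0.55, [0, 0, 16], [0, 0, 0]],
    [0.55, [0, 0, 0], [0, 0, 0]],
  ],
)

```text
clock: 5.0
eef_pos: [0.4501, -0.1031, 0.0041]
orientation: [1.0, 0.0, -0.002, -0.001]
wrist_force: [0.2, 0.1, 0.4]
grip_width: 0.549
grasp_force: 0.0
```

Call:
drive_tool(
  commands=[
    [0.0, [0, 0, 0], [0, 0, 0]],
    [0.0, [0, 0, 0], [0, 0, 0]],
    [0.0, [0, 0, 0], [0, 0, 0]],
    [0.0, [0, 0, 0], [0, 0, 0]],
  ],
  squeeze=50,
)

```text
clock: 5.4
eef_pos: [0.4526, -0.1042, 0.0069]
orientation: [1.0, 0.0, 0.001, 0.0]
wrist_force: [-0.6, -0.8, 2.4]
grip_width: 0.286
grasp_force: 49.2
```

Call:
drive_tool(
  commands=[
    [0.0, [0, 0, -20], [0, 0, 0]],
    [0.0, [0, 0, -45], [0, 0, 0]],
    [0.0, [0, 0, -45], [0, 0, 0]],
    [0.0, [11, -45, 0], [0, 0, 0]],
    [0.0, [11, -45, 0], [0, 0, 0]],
    [0.0, [11, -45, 0], [0, 0, 0]],
    [0.0, [11, -45, 0], [0, 0, 0]],
    [0.0, [11, -45, 0], [0, 0, 0]],
    [0.0, [11, -45, 0], [0, 0, 0]],
  ],
)

```text
clock: 6.3
eef_pos: [0.5179, 0.1682, 0.1166]
orientation: [1.0, 0.0, 0.001, -0.0]
wrist_force: [0.1, -0.3, -0.1]
grip_width: 0.284
grasp_force: 49.2
```

Call:
drive_tool(
  commands=[
    [0.0, [11, -45, 0], [0, 0, 0]],
    [0.0, [1, -19, 0], [0, 0, 0]],
    [0.0, [0, 0, 0], [0, 0, 0]],
    [0.0, [0, 0, 0], [0, 0, 0]],
  ],
)

```text
clock: 6.7
eef_pos: [0.5292, 0.2302, 0.116]
orientation: [1.0, 0.001, -0.0, 0.0]
wrist_force: [0.7, -0.7, -0.0]
grip_width: 0.285
grasp_force: 49.3
```

Run:
```python
from h import *
s=robot.read_state(); print(s["eef_pos"],s["orientation"],s["wrist_force"],s["grasp_force"])
c=cap("side"); cv2.imwrite("pics/n4.png",cv2.resize(c["img"][80:230,200:340],None,fx=4,fy=4,interpolation=2))
for o in tops(c,"blue",.06): print(*o)
P=cloud(c); h=cv2.cvtColor(c["img"],40)
for m,ce,_ in blobs(c,"blue",5): print(ce.round(1),P[m].mean(0).round(4))
```

```text
[0.52917545 0.2302227  0.11600663] [ 9.99999317e-01  1.12540864e-03 -1.26782400e-04  2.88678787e-04] [ 0.68348812 -0.69208465 -0.01887652] 49.308210611343384
[287. 267.] 28 28 [ 0.5717 -0.2137  0.06  ] [ 0.5713 -0.2147  0.0605]
[227. 270.] 37 37 [ 0.4528 -0.2188  0.06  ] [ 0.4531 -0.2203  0.0606]
[286.7 266.5] [ 0.5717 -0.2143  0.0606]
[226.9 269.8] [ 0.4528 -0.2195  0.0607]
```

View pics/n4.png

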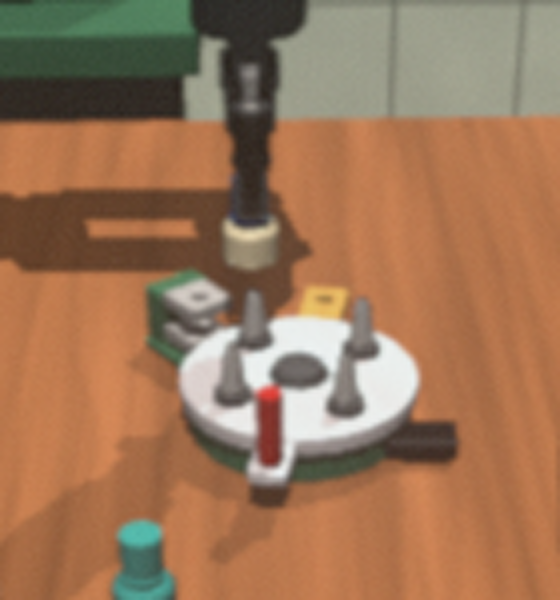

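Call:
drive_tool(
  commands=[
    [0.0, [1, 0, 20], [0, 0, 0]],
    [0.0, [0, 0, 15], [0, 0, 0]],
    [0.0, [0, 0, 8], [0, 0, 0]],
    [0.0, [0, 0, 6], [0, 0, 0]],
    [0.0, [0, 0, 3], [0, 0, 0]],
    [0.0, [0, 0, 2], [0, 0, 0]],
    [0.0, [0, 0, 2], [0, 0, 0]],
  ],
)

```text
clock: 7.45
eef_pos: [0.5311, 0.2304, 0.0607]
orientation: [1.0, 0.0, 0.001, -0.0]
wrist_force: [-0.2, 3.1, 2.9]
grip_width: 0.287
grasp_force: 49.6
```

Call:
drive_tool(
  commands=[
    [0.0, [0, -1, 2], [0, 0, 0]],
    [0.0, [0, 0, 1.5], [0, 0, 0]],
    [0.0, [0, 0, 1.5], [0, 0, 0]],
    [0.0, [0, 0, 1.5], [0, 0, 0]],
    [0.0, [0, 0, 1.5], [0, 0, 0]],
    [0.0, [0, 0, 1.5], [0, 0, 0]],
  ],
)

```text
clock: 8.05
eef_pos: [0.5315, 0.2309, 0.0527]
orientation: [1.0, 0.001, 0.001, 0.0]
wrist_force: [-6.0, -1.4, 24.1]
grip_width: 0.286
grasp_force: 51.5
```

Call:
drive_tool(
  commands=[
    [0.0, [-1, 0, 1], [0, 0, 0]],
    [0.0, [0, 0, 1], [0, 0, 0]],
    [0.0, [0, 0, 0], [0, 0, 0]],
    [0.0, [0, 0, 0], [0, 0, 0]],
  ],
)

```text
clock: 8.45
eef_pos: [0.5318, 0.231, 0.0527]
orientation: [1.0, 0.001, 0.003, 0.0]
wrist_force: [-5.1, -2.0, 24.5]
grip_width: 0.281
grasp_force: 52.0
```

Call:
drive_tool(
  commands=[
    [0.5, [0, 0, 0], [0, 0, 0]],
    [0.5, [0, 0, 0], [0, 0, 0]],
    [0.5, [0, 0, -40], [0, 0, 0]],
    [0.5, [0, 0, -40], [0, 0, 0]],
    [0.5, [0, 45, 0], [0, 0, 0]],
    [0.5, [0, 45, 0], [0, 0, 0]],
    [0.5, [0, 45, 0], [0, 0, 0]],
    [0.5, [0, 45, 0], [0, 0, 0]],
    [0.5, [0, 45, 0], [0, 0, 0]],
    [0.5, [0, 45, 0], [0, 0, 0]],
  ],
)

```text
clock: 9.45
eef_pos: [0.529, -0.0407, 0.1278]
orientation: [1.0, 0.001, -0.001, 0.0]
wrist_force: [0.2, -1.2, 0.1]
grip_width: 0.5
grasp_force: 0.0
```

Run:
```python
from h import *
s=robot.read_state(); print(s["eef_pos"],s["wrist_force"])
c=cap("side"); P=cloud(c); h=cv2.cvtColor(c["img"],40)
cv2.imwrite("pics/n5.png",cv2.resize(c["img"][120:300,200:340],None,fx=3.3,fy=3.3,interpolation=2))
for m,ce,_ in blobs(c,"blue",5): print(ce.round(1),P[m].mean(0).round(4),P[m][:,2].max(),[int(np.nonzero(m.any(1))[0].min()),int(np.nonzero(m.any(1))[0].max())])
d=cap("top")
for o in tops(d,"blue",.106): print(*o)
for z in(.03,.033,.03+.011): print(proj(c,[.5296,.2301-.013,.046+.06+z-.03]))
```

```text
[ 0.52901658 -0.04068085  0.12784885] [ 0.21275441 -1.15779956  0.0769009 ]
[286.7 266.5] [ 0.5717 -0.2144  0.0607] 0.06251628085355243 [264, 269]
[357. 206.] 75 1 [ 0.561  -0.2048  0.106 ] [ 0.3482 -0.0643  1.1317]
[361. 255.] 78 0 [ 0.4474 -0.209   0.106 ] None
[262.80386158 147.01265096]
[262.78589072 146.03746197]
[262.73769281 143.42200036]
```

View pics/n5.png

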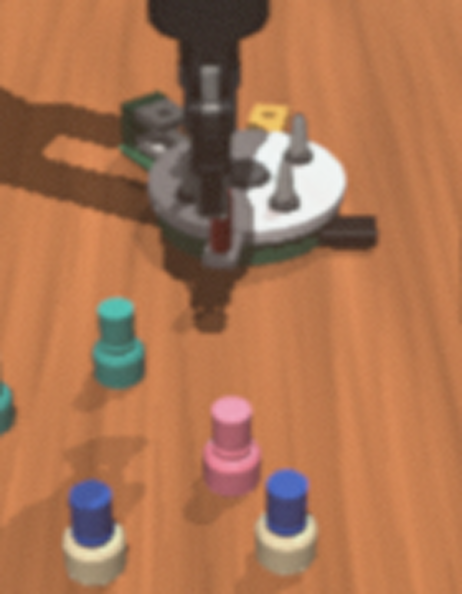

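Call:
drive_tool(
  commands=[
    [0.5, [-19, 44, 0], [0, 0, 0]],
    [0.5, [-19, 44, 0], [0, 0, 0]],
    [0.5, [-19, 44, 0], [0, 0, 0]],
    [0.5, [-20, 44, 0], [0, 0, 0]],
    [0.5, [0, 0, 0], [0, 0, 0]],
    [0.5, [0, 0, 0], [0, 0, 0]],
  ],
)

```text
clock: 10.15
eef_pos: [0.4523, -0.2151, 0.1279]
orientation: [1.0, -0.001, -0.0, -0.001]
wrist_force: [-0.0, 0.5, -0.5]
grip_width: 0.501
grasp_force: 0.0
```

```bash
cat >> h.py <<'E'
def report():
    s=robot.read_state(); print(s["eef_pos"].round(4),s["orientation"].round(4),s["wrist_force"].round(1),s["clock"])
    for n in("side","top"):
        c=cap(n); P=cloud(c)
        for m,ce,_ in blobs(c,"blue",8):
            r=np.nonzero(m.any(1))[0]; v,u=np.nonzero(m&(P[...,2]>np.percentile(P[m][:,2],60)-.004))
            print(n,ce.round(1),m.sum(),"rows",r.min(),r.max(),P[m].mean(0).round(4),"ztop",np.percentile(P[m][:,2],90).round(4))
E
python3 -c "
from h import *
report()
c=cap('side'); P=cloud(c); v,u=np.mgrid[:420,:560]
h=cv2.cvtColor(c['img'],40); m=(h[...,0]>105)&(h[...,0]<130)&(h[...,1]>90)&(P[...,1]>.05)&(P[...,1]<.3)&(P[...,2]<.13); print(m.sum(),P[m].mean(0) if m.any() else '',np.unique(v[m]),P[m][:,2].max() if m.any() else '')
print('toprow home',proj(c,[.5296,.231,.106]),proj(c,[.5296,.231+.013,.106]))
"
```

```text
[ 0.4523 -0.2151  0.1279] [ 1.e+00 -1.e-03 -5.e-04 -6.e-04] [-0.   0.5 -0.5] 10.15
side [263.  145.4] 11 rows 144 146 [0.5303 0.2258 0.1067] ztop 0.1075
side [286.4 266.3] 29 rows 264 269 [ 0.5712 -0.2136  0.0605] ztop 0.0618
side [227.  269.8] 51 rows 267 273 [ 0.453  -0.2193  0.0605] ztop 0.0616
top [356.1 205. ] 61 rows 201 210 [ 0.567  -0.2059  0.084 ] ztop 0.0618
top [169.3 224.1] 77 rows 220 228 [0.5302 0.2302 0.1047] ztop 0.1071
top [360.2 256.8] 45 rows 254 260 [ 0.4427 -0.2057  0.1066] ztop 0.2328
78 [0.53036722 0.2220679  0.09620673] [143 144 145 146 147 148 149 150 151 152 153 154 155] 0.10895999046391591
toprow home [262.74759006 144.73078048] [262.69594427 142.63648818]
```

Call:
drive_tool(
  commands=[
    [0.5, [0, 1, 40], [0, 0, 0]],
    [0.5, [0, 0, 40], [0, 0, 0]],
    [0.5, [0, 0, 25], [0, 0, 0]],
    [0.5, [0, 0, 16], [0, 0, 0]],
    [0.5, [0, 0, 0], [0, 0, 0]],
    [0.0, [0, 0, 0], [0, 0, 0]],
    [0.0, [0, 0, 0], [0, 0, 0]],
    [0.0, [0, 0, 0], [0, 0, 0]],
    [0.0, [0, 0, 0], [0, 0, 0]],
  ],
  squeeze=60,
)

```text
clock: 11.2
eef_pos: [0.4535, -0.2162, 0.0084]
orientation: [1.0, 0.0, 0.001, 0.001]
wrist_force: [-0.4, 1.0, 0.4]
grip_width: 0.283
grasp_force: 58.7
```

Call:
drive_tool(
  commands=[
    [0.0, [0, 0, -25], [0, 0, 0]],
    [0.0, [0, 0, -45], [0, 0, 0]],
    [0.0, [0, 0, -45], [0, 0, 0]],
    [0.0, [7, -46, 0], [0, 0, 0]],
    [0.0, [7, -46, 0], [0, 0, 0]],
    [0.0, [8, -46, 0], [0, 0, 0]],
    [0.0, [8, -46, 0], [0, 0, 0]],
    [0.0, [8, -46, 0], [0, 0, 0]],
    [0.0, [8, -46, 0], [0, 0, 0]],
    [0.0, [8, -46, 0], [0, 0, 0]],
  ],
)

```text
clock: 12.2
eef_pos: [0.5069, 0.108, 0.1232]
orientation: [1.0, 0.0, 0.001, 0.0]
wrist_force: [0.9, -0.6, -0.9]
grip_width: 0.277
grasp_force: 59.0
```

Call:
drive_tool(
  commands=[
    [0.0, [7, -48, 0], [0, 0, 0]],
    [0.0, [0, 0, 0], [0, 0, 0]],
    [0.0, [0, 0, 0], [0, 0, 0]],
    [0.0, [0, 0, 0], [0, 0, 0]],
  ],
)

```text
clock: 12.6
eef_pos: [0.5135, 0.1534, 0.1226]
orientation: [1.0, 0.0, -0.0, 0.0]
wrist_force: [0.1, -0.5, -1.2]
grip_width: 0.28
grasp_force: 59.1
```

Run:
```python
from h import *
s=robot.read_state(); print(s["eef_pos"].round(4),s["wrist_force"],s["qpos"])
c=cap("side"); P=cloud(c); h=cv2.cvtColor(c["img"],40)
v,u=np.mgrid[:420,:560]
m=(h[...,0]>12)&(h[...,0]<32)&(h[...,1]<110)&(h[...,2]>110)&(P[...,2]>.1)&(P[...,2]<.16)&(np.hypot(P[...,0]-.514,P[...,1]-.15)<.04)
print("skirt",m.sum(),u[m].min(),u[m].max(),P[m].mean(0))
print("spindle D now", [ (a[1].round(1)) for a in [] ], proj(c,[.5135,.154,.083]), "first img tip px 257.3")
```

```text
[0.5135 0.1534 0.1226] [ 0.14299011 -0.5421396  -1.21636827] [ 8.23740149e-02  3.00896832e-01  1.68258136e+00 -4.88898478e-04
  1.15819181e+00  1.65287804e+00]
skirt 158 249 263 [0.51130215 0.13838124 0.13264753]
spindle D now [] [257.2214646  165.64342662] first img tip px 257.3
```

Call:
drive_tool(
  commands=[
    [0.0, [1, -1, 20], [0, 0, 0]],
    [0.0, [0, 0, 18], [0, 0, 0]],
    [0.0, [0, 0, 8], [0, 0, 0]],
    [0.0, [0, 0, 6], [0, 0, 0]],
    [0.0, [0, 0, 3], [0, 0, 0]],
    [0.0, [0, 0, 2], [0, 0, 0]],
    [0.0, [0, 0, 2], [0, 0, 0]],
  ],
)

```text
clock: 13.35
eef_pos: [0.5153, 0.1557, 0.0644]
orientation: [1.0, 0.0, 0.001, -0.0]
wrist_force: [0.7, 6.3, 4.6]
grip_width: 0.286
grasp_force: 59.3
```

Call:
drive_tool(
  commands=[
    [0.0, [0, -1, 2], [0, 0, 0]],
    [0.0, [0, 0, 1.5], [0, 0, 0]],
    [0.0, [0, 0, 1.5], [0, 0, 0]],
    [0.0, [0, 0, 1.5], [0, 0, 0]],
    [0.0, [0, 0, 1.5], [0, 0, 0]],
    [0.0, [0, 0, 1.5], [0, 0, 0]],
    [0.0, [0, 0, 1.5], [0, 0, 0]],
    [0.0, [0, 0, 0], [0, 0, 0]],
  ],
)

```text
clock: 14.15
eef_pos: [0.5154, 0.1564, 0.0536]
orientation: [1.0, 0.0, 0.001, -0.0]
wrist_force: [-0.6, 3.6, 9.3]
grip_width: 0.282
grasp_force: 59.9
```

Call:
drive_tool(
  commands=[
    [0.0, [0, 0, 1], [0, 0, 0]],
    [0.0, [0, 0, 1], [0, 0, 0]],
    [0.0, [0, 0, 1], [0, 0, 0]],
    [0.0, [0, 0, 0], [0, 0, 0]],
  ],
)

```text
clock: 14.55
eef_pos: [0.5165, 0.1562, 0.0534]
orientation: [1.0, 0.001, 0.002, 0.0]
wrist_force: [-5.6, 2.9, 29.4]
grip_width: 0.283
grasp_force: 61.8
```

Home: the height stays the same while the force rises. I'll release it and fetch the third bob at about (0.571, -0.213).

Call:
drive_tool(
  commands=[
    [0.5, [0, 0, 0], [0, 0, 0]],
    [0.5, [0, 0, 0], [0, 0, 0]],
    [0.5, [0, 0, -40], [0, 0, 0]],
    [0.5, [0, 0, -40], [0, 0, 0]],
    [0.5, [7, 46, 0], [0, 0, 0]],
    [0.5, [7, 46, 0], [0, 0, 0]],
    [0.5, [7, 46, 0], [0, 0, 0]],
    [0.5, [7, 46, 0], [0, 0, 0]],
    [0.5, [7, 46, 0], [0, 0, 0]],
    [0.5, [7, 46, 0], [0, 0, 0]],
  ],
)

```text
clock: 15.55
eef_pos: [0.5559, -0.1221, 0.1285]
orientation: [1.0, 0.0, -0.001, 0.0]
wrist_force: [0.3, 0.3, 0.3]
grip_width: 0.499
grasp_force: 0.0
```

Call:
drive_tool(
  commands=[
    [0.5, [7, 46, 0], [0, 0, 0]],
    [0.5, [7, 46, 0], [0, 0, 0]],
    [0.5, [0, 0, 0], [0, 0, 0]],
    [0.5, [0, 0, 0], [0, 0, 0]],
  ],
)

```text
clock: 15.95
eef_pos: [0.5697, -0.213, 0.128]
orientation: [1.0, -0.001, -0.001, -0.001]
wrist_force: [-0.6, 0.5, -1.2]
grip_width: 0.502
grasp_force: 0.0
```

```bash
python3 -c "
from h import *
report()"
```

```text
[ 0.5697 -0.213   0.128 ] [ 1.0e+00 -1.0e-03 -1.4e-03 -5.0e-04] [-0.6  0.5 -1.2] 15.95
side [262.7 145.4] 16 rows 144 147 [0.5295 0.1613 0.1392] ztop 0.1081
side [259.1 157.1] 16 rows 155 159 [0.519  0.16   0.1057] ztop 0.1083
side [286.6 266.6] 51 rows 264 269 [ 0.5714 -0.2146  0.0608] ztop 0.0619
top [356.7 205.8] 83 rows 201 211 [ 0.5677 -0.2092  0.0705] ztop 0.0603
top [169.4 224.3] 82 rows 220 229 [0.5273 0.2263 0.1172] ztop 0.1075
top [200.2 228.6] 58 rows 225 233 [0.5174 0.1578 0.1055] ztop 0.1078
```

Run:
```python
from h import *
c=cap("top"); P=cloud(c)
for m,ce,_ in blobs(c,"blue",8): 
    v,u=np.nonzero(m); print(ce.round(1),onz(c,(u.min()+u.max())/2,(v.min()+v.max())/2,.106).round(4),np.median(P[m],0).round(4))
m=(P[...,2]>.07)&(P[...,2]<.1)&(np.hypot(P[...,0]-.5596,P[...,1]-.184)<.14)
n,l,s,ce=cv2.connectedComponentsWithStats(m.astype(np.uint8))
for i in range(1,n):
    if s[i,4]>5: print(ce[i].round(1),s[i,4],P[l==i].mean(0).round(4))
a=cv2.resize(c["img"][180:260,130:250],None,fx=5,fy=5,interpolation=2)
d=cap("side"); b=cv2.resize(d["img"][125:205,215:320],None,fx=5,fy=5,interpolation=2)
b=cv2.resize(b,(600,457)); cv2.imwrite("pics/n6.png",cv2.resize(np.vstack([a,b]),None,fx=.7,fy=.7))
```

```text
[356.7 205.9] [ 0.56   -0.2038  0.106 ] [ 0.57   -0.2113  0.0582]
[169.2 224.2] [0.5289 0.2305 0.106 ] [0.5303 0.2305 0.1044]
[200.1 228.5] [0.5164 0.157  0.106 ] [0.5184 0.1584 0.1054]
[179.9 194.9] 21 [0.6059 0.2143 0.0766]
[211.  200.3] 25 [0.59   0.1386 0.0772]
[236.2 220.7] 51 [0.5367 0.0766 0.0887]
[174.1 227.5] 84 [0.5259 0.2254 0.0804]
[206.3 233.5] 91 [0.5097 0.149  0.0792]
```

View pics/n6.png

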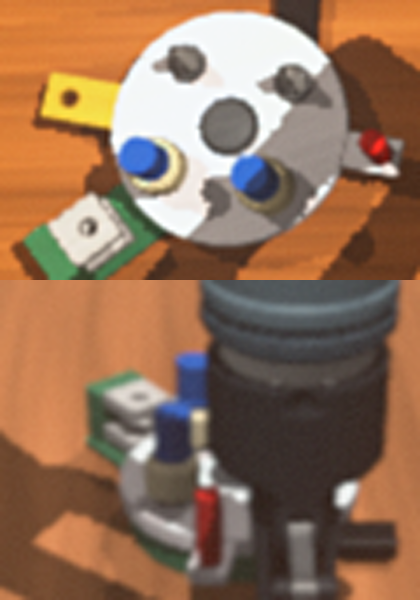

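Call:
drive_tool(
  commands=[
    [0.5, [1, 0, 40], [0, 0, 0]],
    [0.5, [0, 0, 40], [0, 0, 0]],
    [0.5, [0, 0, 25], [0, 0, 0]],
    [0.5, [0, 0, 16], [0, 0, 0]],
    [0.5, [0, 0, 0], [0, 0, 0]],
    [0.0, [0, 0, 0], [0, 0, 0]],
    [0.0, [0, 0, 0], [0, 0, 0]],
    [0.0, [0, 0, 0], [0, 0, 0]],
    [0.0, [0, 0, 0], [0, 0, 0]],
  ],
)

```text
clock: 17.05
eef_pos: [0.5725, -0.212, 0.0096]
orientation: [1.0, 0.0, 0.001, 0.0]
wrist_force: [-0.8, -0.3, -1.3]
grip_width: 0.282
grasp_force: 58.8
```

Call:
drive_tool(
  commands=[
    [0.0, [0, 0, -20], [0, 0, 0]],
    [0.0, [0, 0, -45], [0, 0, 0]],
    [0.0, [0, 0, -45], [0, 0, 0]],
    [0.0, [2, -45, 0], [0, 0, 0]],
    [0.0, [2, -45, 0], [0, 0, 0]],
    [0.0, [2, -45, 0], [0, 0, 0]],
    [0.0, [2, -45, 0], [0, 0, 0]],
    [0.0, [0, 0, 0], [0, 0, 0]],
    [0.0, [0, 0, 0], [0, 0, 0]],
  ],
)

```text
clock: 17.95
eef_pos: [0.5799, -0.0307, 0.1191]
orientation: [1.0, 0.002, 0.0, 0.0]
wrist_force: [1.5, -0.0, -0.8]
grip_width: 0.282
grasp_force: 59.1
```

```bash
cat >> h.py <<'E'
def tilt(c,x0,y0):
    # side-view hub/skirt edge midpoints of a bob on a spindle at (x0,y0)
    h=cv2.cvtColor(c["img"],40); P=cloud(c)
    near=(np.hypot(P[...,0]-x0,P[...,1]-y0)<.03)&(P[...,2]>.045)&(P[...,2]<.115)
    o=[]
    for v in range(420):
        u=np.nonzero(near[v])[0]
        if len(u)>4: o.append((v,u.min(),u.max(),round(float(np.median(P[v,u,2])),3),round(float((P[v,u.min(),0]+P[v,u.max(),0])/2),4)))
    return o
E
python3 - <<'E'
from h import *
s=robot.read_state(); print(s["eef_pos"],s["grip_width"],s["grasp_force"])
c=cap("side")
for p in((.5135,.154),(.5296,.2301)):
    print(p,proj(c,[*p,.106]),proj(c,[*p,.05]))
    for r in tilt(c,*p): print(*r)
E
```

```text
[ 0.57992197 -0.03072342  0.11909832] 0.2816848107096031 59.086493253707886
(0.5135, 0.154) [257.00751867 158.06003358] [257.5193489  176.20204662]
156 254 261 0.107 0.5148
157 253 262 0.108 0.5149
158 253 262 0.107 0.5148
159 253 262 0.107 0.5148
160 253 262 0.105 0.5147
161 253 262 0.101 0.5146
162 253 262 0.098 0.5146
163 253 262 0.095 0.5145
164 253 262 0.092 0.5144
165 253 262 0.089 0.5144
166 253 262 0.086 0.5143
167 253 262 0.084 0.5141
168 252 263 0.08 0.514
169 251 264 0.079 0.514
170 251 264 0.075 0.514
171 251 264 0.073 0.5139
172 251 264 0.071 0.5139
173 251 264 0.069 0.5137
174 251 264 0.065 0.5137
175 251 264 0.063 0.5136
176 251 264 0.06 0.5136
177 251 263 0.057 0.5122
178 252 262 0.053 0.5121
179 253 262 0.051 0.5134
180 256 260 0.047 0.5147
(0.5296, 0.2301) [262.75120036 144.87718187] [263.07525315 162.44166856]
143 260 265 0.107 0.529
144 259 267 0.107 0.5303
145 259 267 0.108 0.5303
146 259 267 0.106 0.5302
147 259 267 0.104 0.5302
148 259 267 0.101 0.5301
149 259 267 0.098 0.5301
150 259 267 0.094 0.5301
151 259 267 0.092 0.53
152 259 267 0.089 0.53
153 259 267 0.085 0.5299
154 258 268 0.082 0.5299
155 257 269 0.079 0.5298
156 262 269 0.076 0.5369
157 263 269 0.073 0.5382
158 263 269 0.071 0.5381
159 263 269 0.069 0.5381
160 263 269 0.066 0.538
161 263 269 0.063 0.538
162 263 269 0.06 0.538
163 263 269 0.057 0.5379
164 263 269 0.053 0.5379
165 263 268 0.05 0.5364
```

Call:
drive_tool(
  commands=[
    [0.0, [3, -43, 0], [0, 0, 0]],
    [0.0, [3, -43, 0], [0, 0, 0]],
    [0.0, [3, -43, 0], [0, 0, 0]],
    [0.0, [2, -42, 0], [0, 0, 0]],
    [0.0, [0, 0, 0], [0, 0, 0]],
    [0.0, [0, 0, 0], [0, 0, 0]],
    [0.0, [0, 0, 0], [0, 0, 0]],
  ],
)

```text
clock: 18.7
eef_pos: [0.591, 0.1373, 0.1184]
orientation: [1.0, -0.001, -0.0, 0.0]
wrist_force: [0.0, -0.2, -0.4]
grip_width: 0.28
grasp_force: 59.2
```

Run:
```python
from h import *
s=robot.read_state(); print(s["eef_pos"].round(4),s["wrist_force"])
c=cap("side"); P=cloud(c); h=cv2.cvtColor(c["img"],40)
v,u=np.mgrid[:420,:560]
m=(h[...,0]>12)&(h[...,0]<32)&(h[...,1]<110)&(h[...,2]>110)&(P[...,2]>.105)&(P[...,2]<.16)&(np.hypot(P[...,0]-.59,P[...,1]-.135)<.04)
print("skirt",m.sum(),u[m].min(),u[m].max(),P[m].mean(0)); print(proj(c,[.5898,.1386,.083]))
```

```text
[0.591  0.1373 0.1184] [ 0.0435841  -0.20797821 -0.43865437]
skirt 166 279 293 [0.58824356 0.12316472 0.12627021]
[285.89501662 168.0398729 ]
```

Call:
drive_tool(
  commands=[
    [0.0, [1, -2, 20], [0, 0, 0]],
    [0.0, [0, 0, 14], [0, 0, 0]],
    [0.0, [0, 0, 8], [0, 0, 0]],
    [0.0, [0, 0, 5], [0, 0, 0]],
    [0.0, [0, 0, 3], [0, 0, 0]],
    [0.0, [0, 0, 2], [0, 0, 0]],
    [0.0, [0, 0, 2], [0, 0, 0]],
  ],
)

```text
clock: 19.45
eef_pos: [0.5918, 0.1406, 0.0651]
orientation: [1.0, 0.0, 0.0, 0.0]
wrist_force: [-2.6, -3.8, 3.1]
grip_width: 0.285
grasp_force: 59.7
```

Call:
drive_tool(
  commands=[
    [0.0, [-0.5, 0.5, 2], [0, 0, 0]],
    [0.0, [0, 0, 1.5], [0, 0, 0]],
    [0.0, [0, 0, 1.5], [0, 0, 0]],
    [0.0, [0, 0, 1.5], [0, 0, 0]],
    [0.0, [0, 0, 1.5], [0, 0, 0]],
    [0.0, [0, 0, 1.5], [0, 0, 0]],
    [0.0, [0, 0, 1.5], [0, 0, 0]],
    [0.0, [0, 0, 0], [0, 0, 0]],
  ],
)

```text
clock: 20.25
eef_pos: [0.5922, 0.1403, 0.0553]
orientation: [1.0, 0.001, 0.001, 0.0]
wrist_force: [-2.5, -4.4, 10.0]
grip_width: 0.278
grasp_force: 60.6
```

Call:
drive_tool(
  commands=[
    [0.0, [-0.5, 0, 1], [0, 0, 0]],
    [0.0, [0, 0, 1], [0, 0, 0]],
    [0.0, [0, 0, 1], [0, 0, 0]],
    [0.0, [0, 0, 0], [0, 0, 0]],
  ],
)

```text
clock: 20.65
eef_pos: [0.5932, 0.1407, 0.0551]
orientation: [1.0, 0.001, 0.003, 0.0]
wrist_force: [-6.1, -3.8, 23.3]
grip_width: 0.283
grasp_force: 61.9
```

Call:
drive_tool(
  commands=[
    [0.5, [0, 0, 0], [0, 0, 0]],
    [0.5, [0, 0, 0], [0, 0, 0]],
    [0.5, [0, 0, -40], [0, 0, 0]],
    [0.5, [0, 0, -45], [0, 0, 0]],
    [0.5, [-5, 45, 0], [0, 0, 0]],
    [0.5, [-5, 45, 0], [0, 0, 0]],
    [0.5, [-5, 45, 0], [0, 0, 0]],
    [0.5, [-5, 45, 0], [0, 0, 0]],
    [0.5, [-5, 45, 0], [0, 0, 0]],
    [0.5, [-5, 45, 0], [0, 0, 0]],
  ],
)

```text
clock: 21.65
eef_pos: [0.5606, -0.1304, 0.1349]
orientation: [1.0, 0.001, 0.0, -0.0]
wrist_force: [1.3, -1.1, 0.4]
grip_width: 0.498
grasp_force: 0.0
```

Call:
drive_tool(
  commands=[
    [0.5, [-5, 45, 0], [0, 0, 0]],
    [0.5, [0, 45, 0], [0, 0, 0]],
    [0.5, [0, 20, 0], [0, 0, 0]],
    [0.5, [0, 0, 0], [0, 0, 0]],
    [0.5, [0, 0, 0], [0, 0, 0]],
  ],
)

```text
clock: 22.15
eef_pos: [0.5558, -0.2384, 0.1348]
orientation: [1.0, 0.0, -0.0, -0.001]
wrist_force: [0.7, 0.3, 0.3]
grip_width: 0.497
grasp_force: 0.0
```

Run:
```python
from h import *
report()
c=cap("side")
for p in((.5135,.154),(.59,.138),(.5296,.2301)):
    t=tilt(c,*p); print(p,*t[1:20:3],sep="\n")
d=cap("top"); P=cloud(d)
for o in tops(d,"yellow",.066)+tops(d,"red",.092)+tops(c,"yellow",.066)+tops(c,"red",.092): print(*o)
np.savez("top2.npz",**d)
cv2.imwrite("pics/n7.png",d["img"])
```

```text
[ 0.5558 -0.2384  0.1348] [ 1.e+00  1.e-04 -4.e-04 -9.e-04] [0.7 0.3 0.3] 22.15
top [208.3 197.1] 75 rows 193 202 [0.5916 0.1398 0.1044] ztop 0.1074
top [169.7 224.6] 80 rows 220 229 [0.5264 0.2256 0.1176] ztop 0.1074
top [202.2 229.5] 91 rows 225 235 [0.5154 0.1534 0.104 ] ztop 0.1074
(0.5135, 0.154)
(169, np.int64(251), np.int64(257), 0.077, 0.5046)
(172, np.int64(251), np.int64(257), 0.071, 0.5045)
(175, np.int64(251), np.int64(258), 0.063, 0.5056)
(178, np.int64(252), np.int64(261), 0.055, 0.5108)
(0.59, 0.138)
(0.5296, 0.2301)
[155. 213.] 31 0 [0.564  0.2766 0.066 ] None
[424. 246.] 30 28 [ 0.4666 -0.3623  0.066 ] [ 0.4658 -0.3636  0.0642]
```

View pics/n7.png

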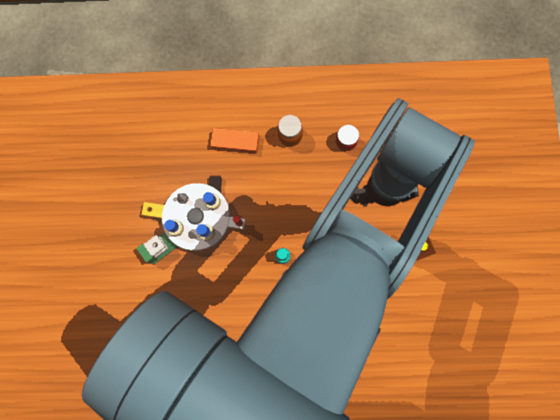

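Call:
drive_tool(
  commands=[
    [0.5, [-3, -45, 0], [0, 0, 0]],
    [0.5, [-3, -45, 0], [0, 0, 0]],
    [0.5, [-3, -45, 0], [0, 0, 0]],
    [0.5, [-3, -45, 0], [0, 0, 0]],
    [0.5, [-3, -45, 0], [0, 0, 0]],
    [0.5, [-3, -45, 0], [0, 0, 0]],
    [0.5, [-1, -45, 0], [0, 0, 0]],
  ],
)

```text
clock: 23.05
eef_pos: [0.5358, 0.0787, 0.1359]
orientation: [1.0, 0.001, 0.0, -0.0]
wrist_force: [0.5, 0.6, -0.3]
grip_width: 0.499
grasp_force: 0.0
```

Call:
drive_tool(
  commands=[
    [0.5, [0, 0, 0], [0, 0, -0.136]],
    [0.5, [0, 0, 0], [0, 0, -0.136]],
    [0.5, [0, 0, 0], [0, 0, -0.136]],
    [0.5, [0, 0, 0], [0, 0, -0.136]],
    [0.5, [0, 0, 0], [0, 0, -0.136]],
    [0.5, [0, 0, 0], [0, 0, -0.136]],
    [0.5, [0, 0, 0], [0, 0, -0.136]],
    [0.5, [0, 0, 0], [0, 0, -0.136]],
    [0.5, [0, 0, 0], [0, 0, -0.136]],
    [0.5, [0, 0, 0], [0, 0, -0.136]],
  ],
)

```text
clock: 24.05
eef_pos: [0.5362, 0.077, 0.1357]
orientation: [0.775, 0.632, 0.0, -0.0]
wrist_force: [-0.2, -0.0, 0.0]
grip_width: 0.501
grasp_force: 0.0
```

```bash
cat >> h.py <<'E'
def tf(p,s=None):
    "world target minus TCP, in tool mm"
    s=s or robot.read_state(); return (R.from_quat(s["orientation"]).inv().apply(np.array(p)-s["eef_pos"])*1000).round(1)
E
python3 - <<'E'
from h import *
s=robot.read_state(); print(s["eef_pos"].round(4),s["qpos"].round(3),tf([.5372,.0762,.023]))
d=dict(np.load("top2.npz")); P=cloud(d)
print("black",[P[v,u].round(3).tolist() for v,u in((180,214),(185,216),(188,213))])
ctr=np.array([.5605,.1845])
g=cv2.cvtColor(d["img"],6).astype(float)
for nm,(u0,v0),z in(("lug",(151,209),.038),("fork",(155,245),.052)):
    w=g[v0-5:v0+6,u0-5:u0+6]; v,u=np.unravel_index(w.argmin(),w.shape); 
    p=onz(d,u0-5.+u,v0-5.+v,z); q=p[:2]-ctr; print(nm,u0-5+u,v0-5+v,p.round(4),np.hypot(*q),np.arctan2(q[1],q[0]))
E
```

```text
[0.5362 0.077  0.1357] [-0.064  0.298  1.652  0.     1.192  0.139] [ -0.6   1.1 112.7]
black [[0.656, 0.142, 0.02], [0.643, 0.137, 0.018], [0.63, 0.141, 0.041]]
lug 150 208 [0.584  0.2987 0.038 ] 0.11654670494712889 1.3681525184498144
fork 156 245 [0.489  0.2765 0.052 ] 0.11645811029894047 2.231486981727338
```

Call:
drive_tool(
  commands=[
    [0.5, [0, 1, 40], [0, 0, 0]],
    [0.5, [0, 0, 40], [0, 0, 0]],
    [0.5, [0, 0, 32], [0, 0, 0]],
    [0.5, [0, 0, 0], [0, 0, 0]],
    [0.0, [0, 0, 0], [0, 0, 0]],
    [0.0, [0, 0, 0], [0, 0, 0]],
    [0.0, [0, 0, 0], [0, 0, 0]],
    [0.0, [0, 0, 0], [0, 0, 0]],
    [0.0, [0, 0, 0], [0, 0, 0]],
  ],
  squeeze=40,
)

```text
clock: 24.95
eef_pos: [0.5394, 0.0759, 0.0255]
orientation: [0.777, 0.629, 0.002, 0.001]
wrist_force: [0.9, 2.9, 7.7]
grip_width: 0.199
grasp_force: 40.1
```

Call:
drive_tool(
  commands=[
    [0.0, [0.2, 5, -2], [0, 0, -0.045]],
    [0.0, [0.4, 9.3, 0], [0, 0, -0.085]],
    [0.0, [0.4, 9.3, 0], [0, 0, -0.085]],
    [0.0, [0.4, 9.3, 0], [0, 0, -0.085]],
    [0.0, [0.4, 9.3, 0], [0, 0, -0.085]],
    [0.0, [0.4, 9.3, 0], [0, 0, -0.085]],
    [0.0, [0, 0, 0], [0, 0, 0]],
  ],
)

```text
clock: 25.65
eef_pos: [0.5897, 0.0781, 0.0255]
orientation: [0.609, 0.793, 0.001, -0.0]
wrist_force: [2.0, 5.1, -3.0]
grip_width: 0.198
grasp_force: 40.6
```

Call:
drive_tool(
  commands=[
    [0.0, [0.4, 9.3, 0], [0, 0, -0.085]],
    [0.0, [0.4, 9.3, 0], [0, 0, -0.085]],
    [0.0, [0.4, 9.3, 0], [0, 0, -0.085]],
    [0.0, [0.3, 6, 0], [0, 0, -0.055]],
    [0.0, [0.1, 3, 0], [0, 0, -0.027]],
    [0.0, [0, 0, 0], [0, 0, 0]],
  ],
)

```text
clock: 26.25
eef_pos: [0.6223, 0.0933, 0.0256]
orientation: [0.468, 0.884, 0.001, -0.0]
wrist_force: [1.3, 6.2, -3.5]
grip_width: 0.2
grasp_force: 40.7
```

Call:
drive_tool(
  commands=[
    [0.0, [0.1, 3, 0], [0, 0, -0.027]],
    [0.0, [0.1, 3, 0], [0, 0, -0.027]],
    [0.0, [0, 2, 0], [0, 0, -0.02]],
    [0.0, [0, 2, 0], [0, 0, 0]],
    [0.0, [0, 0, 0], [0, 0, 0]],
    [0.0, [0, 0, 0], [0, 0, 0]],
  ],
)

```text
clock: 26.85
eef_pos: [0.6249, 0.0959, 0.0254]
orientation: [0.434, 0.901, -0.004, -0.004]
wrist_force: [-15.8, -6.5, 7.9]
grip_width: 0.197
grasp_force: 43.0
```

Call:
drive_tool(
  commands=[
    [0.35, [0, 0, 0], [0, 0, 0]],
    [0.35, [0, 0, 0], [0, 0, 0]],
    [0.35, [0, 0, 0], [0, 0, 0]],
    [0.35, [0, 0, -40], [0, 0, 0]],
    [0.35, [0, 0, -40], [0, 0, 0]],
    [0.35, [0, 0, -40], [0, 0, 0]],
    [0.35, [0, 0, 0], [0, 0, 0]],
  ],
)

```text
clock: 27.55
eef_pos: [0.6347, 0.0983, 0.1528]
orientation: [0.435, 0.901, 0.003, 0.006]
wrist_force: [0.4, -1.2, 0.7]
grip_width: 0.349
grasp_force: 0.0
```

Run:
```python
from h import *
s=robot.read_state(); print(s["eef_pos"].round(4),s["orientation"].round(4),s["qpos"].round(3))
t=cap("top");c=cap("side"); np.savez("top3.npz",**t); np.savez("side3.npz",**c)
for n,k,z in(("top",t,.072),("side",c,.066)):
    P=cloud(k)
    for m,ce,_ in blobs(k,"yellow",15):
        v,u=np.nonzero(m); print(n,ce.round(1),m.sum(),onz(k,(u.min()+u.max())/2,(v.min()+v.max())/2,.066).round(4),np.median(P[m],0).round(4),P[m][:,2].max().round(4))
# fork plate by depth
P=cloud(t); m=(abs(P[...,2]-.052)<.004)&(np.hypot(P[...,0]-.489,P[...,1]-.2765)<.04)
print("forkplate",m.sum(),P[m].mean(0).round(4))
a=cv2.resize(t["img"][195:265,130:250],(600,350),interpolation=2)
b=cv2.resize(c["img"][130:200,225:345],(600,350),interpolation=2)
cv2.imwrite("pics/n8.png",cv2.resize(np.vstack([a,b]),None,fx=.85,fy=.85))
```

```text
[0.6347 0.0983 0.1528] [0.4346 0.9006 0.0026 0.0061] [-0.02   0.448  1.382 -0.     1.299 -0.691]
top [422.3 245.4] 77 [ 0.4692 -0.3583  0.066 ] [ 0.4702 -0.3587  0.0644] 0.0693
forkplate 0 [nan nan nan]<stdin>:10: RuntimeWarning: Mean of empty slice.
  ret = um.true_divide(
```

View pics/n8.png

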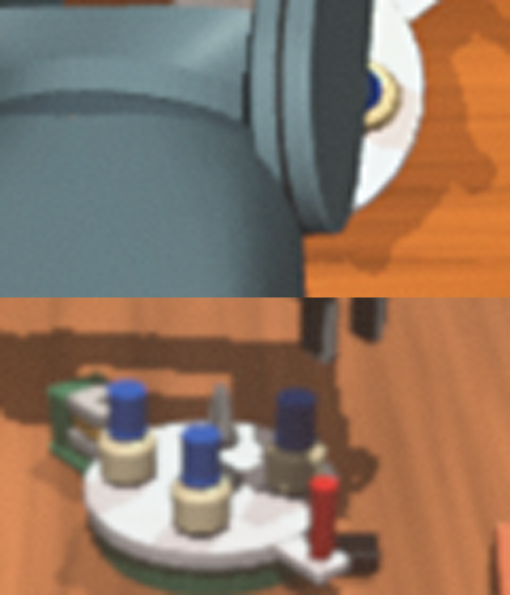

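Call:
drive_tool(
  commands=[
    [0.45, [0, 0, 0], [0, 0, 0.149]],
    [0.45, [0, 0, 0], [0, 0, 0.149]],
    [0.45, [0, 0, 0], [0, 0, 0.149]],
    [0.45, [0, 0, 0], [0, 0, 0.149]],
    [0.45, [0, 0, 0], [0, 0, 0.149]],
    [0.45, [0, 0, 0], [0, 0, 0.149]],
    [0.45, [0, 0, 0], [0, 0, 0.149]],
    [0.45, [0, 0, 0], [0, 0, 0.149]],
    [0.45, [0, 0, 0], [0, 0, 0.149]],
    [0.45, [0, 0, 0], [0, 0, 0.149]],
  ],
)

```text
clock: 28.65
eef_pos: [0.6289, 0.0983, 0.1431]
orientation: [0.931, 0.364, -0.002, -0.001]
wrist_force: [0.4, 0.5, -0.2]
grip_width: 0.448
grasp_force: 0.0
```

Call:
drive_tool(
  commands=[
    [0.45, [0, 0, 0], [0, 0, 0.149]],
    [0.45, [0, 0, 0], [0, 0, 0.149]],
    [0.45, [0, 0, 0], [0, 0, 0.149]],
    [0.45, [0, 0, 0], [0, 0, 0.149]],
    [0.45, [0, 0, 0], [0, 0, 0.149]],
    [0.45, [0, 0, 0], [0, 0, 0]],
    [0.45, [0, 0, 0], [0, 0, 0]],
  ],
)

```text
clock: 29.35
eef_pos: [0.6294, 0.0984, 0.144]
orientation: [1.0, 0.005, -0.001, 0.0]
wrist_force: [0.2, -0.0, -0.5]
grip_width: 0.451
grasp_force: 0.0
```

Run:
```python
from h import *
s=robot.read_state(); q=R.from_quat(s["orientation"]); print(s["eef_pos"].round(4),"turn",(q.inv()*R.from_quat([1,0,0,0])).as_rotvec().round(4), tf([.4698,-.358,.1]))
```

```text
[0.6294 0.0984 0.144 ] turn [0.     0.0024 0.011 ] [-164.4  454.6   44.4]
```

Move to the pin: 10 rows of (-16.4, 45.4).

Call:
drive_tool(
  commands=[
    [0.45, [-16.4, 45.4, 0], [0, 0, 0.011]],
    [0.45, [-16, 45.4, 0], [0, 0, 0]],
    [0.45, [-16, 45.4, 0], [0, 0, 0]],
    [0.45, [-16, 45.4, 0], [0, 0, 0]],
    [0.45, [-16, 45.4, 0], [0, 0, 0]],
    [0.45, [-16, 45.4, 0], [0, 0, 0]],
    [0.45, [-16, 45.4, 0], [0, 0, 0]],
    [0.45, [-16, 45.4, 0], [0, 0, 0]],
    [0.45, [-16, 45.4, 0], [0, 0, 0]],
    [0.45, [-16, 45.4, 0], [0, 0, 0]],
  ],
)

```text
clock: 30.35
eef_pos: [0.4671, -0.3567, 0.1451]
orientation: [1.0, -0.0, -0.0, -0.0]
wrist_force: [1.2, 0.5, 0.5]
grip_width: 0.45
grasp_force: 0.0
```

Call:
drive_tool(
  commands=[
    [0.45, [0, 0, 30], [0, 0, 0]],
    [0.45, [0, 0, 0], [0, 0, 0]],
    [0.45, [0, 0, 0], [0, 0, 0]],
  ],
)

```text
clock: 30.65
eef_pos: [0.4677, -0.354, 0.1147]
orientation: [1.0, -0.001, -0.001, -0.001]
wrist_force: [0.1, -0.1, -0.1]
grip_width: 0.445
grasp_force: 0.0
```

Run:
```python
from h import *
s=robot.read_state(); q=R.from_quat(s["orientation"]); print(s["eef_pos"].round(4),"turn",(q.inv()*R.from_quat([1,0,0,0])).as_rotvec().round(4), tf([.4698,-.358,.018]))
c=cap("side"); t=cap("top"); np.savez("top4.npz",**t); np.savez("side4.npz",**c)
P=cloud(c); h=cv2.cvtColor(c["img"],40)
for v,u in((330,232),(326,232)): print(h[v,u],P[v,u])
m=(h[...,0]>22)&(h[...,0]<36)&(h[...,1]>120)&(np.hypot(P[...,0]-.47,P[...,1]+.36)<.04)
v,u=np.nonzero(m); print("pin side",m.sum(),u.min(),u.max(),v.min(),v.max(),P[m].mean(0).round(4))
# fork plate, grey low-sat at z~.052
P=cloud(t); h=cv2.cvtColor(t["img"],40)
m=((P[...,2]>.046)&(P[...,2]<.058)&(np.hypot(P[...,0]-.489,P[...,1]-.2765)<.035)&(h[...,1]<80)).astype(np.uint8)
v,u=np.nonzero(m); print("plate",m.sum(),P[m>0].mean(0).round(4),cv2.minAreaRect(np.c_[u,v].astype(np.float32)))
g=cv2.cvtColor(t["img"],6)
print(g[238:252,148:164])
```

```text
[ 0.4677 -0.354   0.1147] turn [-0.0025  0.0019 -0.0024] [ 2.3  4.2 96.7]
[ 29 157 240] [ 0.47052162 -0.36969497  0.06593024]
[ 30 148 248] [ 0.47011302 -0.36139273  0.06590882]
pin side 122 226 238 320 331 [ 0.47   -0.3599  0.0646]
plate 230 [0.488  0.2833 0.0507] ((153.5648651123047, 245.58920288085938), (14.998376846313477, 16.983457565307617), 53.97262954711914)
[[130 128 148 188 218 226 227 226 229 224 181 155 175 198 205 203]
 [139 157 186 214 225 226 226 228 228 228 216 177 153 178 197 203]
 [186 213 220 224 226 227 230 230 230 230 230 218 181 170 179 198]
 [216 226 226 227 228 229 221 213 220 228 230 228 210 163 163 185]
 [226 226 226 228 226 206 163 137 158 203 225 228 220 183 155 173]
 [226 226 227 227 207 151 111  79  87 149 217 228 230 221 182 158]
 [225 227 228 225 186 130 120  84  62 123 217 232 231 231 214 168]
 [226 227 228 223 178 125 104  82  67 133 222 231 229 229 225 194]
 [227 226 228 227 203 150 126  99 109 174 225 229 228 227 227 209]
 [227 227 226 227 222 201 186 171 190 220 229 227 226 226 214 175]
 [230 227 224 224 227 228 228 224 226 228 227 226 220 207 160 115]
 [230 227 223 224 228 230 229 228 227 226 226 214 177 135 107 120]
 [214 227 227 228 228 228 226 226 226 225 213 176 119 103 139 161]
 [174 219 231 230 227 226 225 225 218 207 165 119 115 136 162 148]]
```

Call:
drive_tool(
  commands=[
    [0.45, [2, 4, 0], [0, 0, 0]],
    [0.45, [0, 0, 40], [0, 0, 0]],
    [0.45, [0, 0, 35], [0, 0, 0]],
    [0.45, [0, 0, 12], [0, 0, 0]],
    [0.45, [0, 0, 6], [0, 0, 0]],
    [0.45, [0, 0, 3], [0, 0, 0]],
    [0.45, [0, 0, 0], [0, 0, 0]],
  ],
  squeeze=50,
)

```text
clock: 31.45
eef_pos: [0.4711, -0.3598, 0.0207]
orientation: [1.0, -0.002, 0.001, 0.001]
wrist_force: [0.2, 1.1, -0.1]
grip_width: 0.452
grasp_force: 0.0
```

Run:
```python
from h import *
s=robot.read_state(); print(s["eef_pos"].round(4),s["wrist_force"])
t=dict(np.load("top4.npz")); c=dict(np.load("side4.npz"))
def dark(k,u0,v0,r,ref):
    g=cv2.cvtColor(k["img"],6).astype(float)[v0-r:v0+r+1,u0-r:u0+r+1]; w=np.clip(ref-g,0,None); w[w<25]=0
    y,x=np.mgrid[v0-r:v0+r+1,u0-r:u0+r+1]; return (x*w).sum()/w.sum(),(y*w).sum()/w.sum()
# hole centre: midpoint of half-level edges (rim) in top
g=cv2.cvtColor(t["img"],6); m=(g[240:250,150:159]<185); v,u=np.nonzero(m); print("bbox",150+(u.min()+u.max())/2,240+(v.min()+v.max())/2)
for a in((154.8,244.5),dark(t,154,244,4,215)): print(a,onz(t,*a,.052).round(4))
p=proj(c,[.489,.278,.052]); print("side pred",p); u0,v0=p.round().astype(int)
print(cv2.cvtColor(c["img"],6)[v0-6:v0+7,u0-9:u0+10])
a=cv2.resize(cap("side")["img"][290:365,195:275],(560,525),interpolation=2); cv2.imwrite("pics/n9.png",a)
```

```text
[ 0.4711 -0.3598  0.0207] [ 0.24957742  1.07565083 -0.07825305]
bbox 154.5 244.5
(154.8, 244.5) [0.4903 0.2794 0.052 ]
(np.float64(154.95515507124895), np.float64(244.35917854149204)) [0.4907 0.279  0.052 ]
side pred [249.22084972 154.1670743 ]
[[ 70  70  65  63  64  67  70  67  59  65  88 119 129 133 143 143 140 138
  138]
 [ 69  70  68  62  61  68  69  67  73 109 137 144 137 134 132 132 132 133
  132]
 [ 72  68  66  64  63  67  70  70  99 159 167 143 126 120 117 119 119 123
  130]
 [ 71  66  67  64  63  65  69  74 110 163 160 128 115 112 111 113 114 113
  120]
 [ 70  69  66  64  63  64  71  76 109 152 140 113 107 113 110 112 110 109
  108]
 [ 70  69  68  64  64  66  68  71  93 125 113  90  92  96 102 101  98  90
   89]
 [ 68  68  66  65  63  66  69  72  88 116 101  78  76  82  86  84  80  76
   81]
 [ 71  69  68  63  63  66  66  74 106 150 127  88  74  75  76  78  75  71
   78]
 [ 70  70  68  68  62  65  71  79 123 170 143  92  73  75  79  76  74  72
   80]
 [ 70  70  68  65  62  68  84 106 138 161 129  86  74  76  77  78  76  72
   77]
 [ 71  68  67  65  61  71  96 114 128 131 105  78  76  77  75  77  73  73
   77]
 [ 72  69  68  67  63  72  94 111 117 113  90  76  75  76  76  74  76  73
   75]
 [ 74  68  68  66  62  68  87 106 115 119  98  79  75  77  77  79  75  71
   77]]
```

View pics/n9.png

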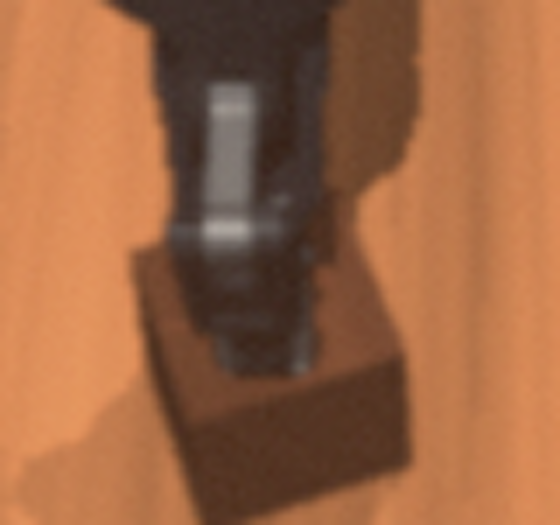

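Call:
drive_tool(
  commands=[
    [0.0, [0, 0, 0], [0, 0, 0]],
    [0.0, [0, 0, 0], [0, 0, 0]],
    [0.0, [0, 0, 0], [0, 0, 0]],
    [0.0, [0, 0, 0], [0, 0, 0]],
  ],
)

```text
clock: 31.9
eef_pos: [0.4709, -0.3599, 0.021]
orientation: [1.0, -0.002, 0.001, 0.001]
wrist_force: [0.3, 1.5, 6.1]
grip_width: 0.231
grasp_force: 48.7
```

Call:
drive_tool(
  commands=[
    [0.0, [0, 0, -15], [0, 0, 0]],
    [0.0, [0, 0, -40], [0, 0, 0]],
    [0.0, [0, 0, -40], [0, 0, 0]],
    [0.0, [0, 0, -35], [0, 0, 0]],
    [0.0, [0, -45, 0], [0, 0, 0]],
    [0.0, [0, -45, 0], [0, 0, 0]],
    [0.0, [0, -45, 0], [0, 0, 0]],
    [0.0, [0, -45, 0], [0, 0, 0]],
    [0.0, [0, -45, 0], [0, 0, 0]],
    [0.0, [0, -45, 0], [0, 0, 0]],
  ],
)

```text
clock: 32.9
eef_pos: [0.4711, -0.0875, 0.1499]
orientation: [1.0, -0.002, 0.0, 0.0]
wrist_force: [0.8, -0.6, 0.1]
grip_width: 0.232
grasp_force: 50.0
```

Run:
```python
from h import *
s=robot.read_state(); q=R.from_quat(s["orientation"]); print(s["eef_pos"].round(4),s["grasp_force"],"turn",(q.inv()*R.from_quat([1,0,0,0])).as_rotvec().round(4))
c=cap("side"); np.savez("side5.npz",**c)
P=cloud(c); h=cv2.cvtColor(c["img"],40); v,u=np.mgrid[:420,:560]
x,y,z=s["eef_pos"]
near=(np.hypot(P[...,0]-x,P[...,1]-y)<.03)&(P[...,2]>.05)&(P[...,2]<.22)
for r in range(420):
    w=np.nonzero(near[r])[0]
    if len(w)>1: print(r,w.min(),w.max(),P[r,w].mean(0).round(4),h[r,w[len(w)//2]])
p=proj(c,[.4905,.2792,.052]); print(p); u0,v0=p.round().astype(int)
print(cv2.cvtColor(c["img"],6)[v0-6:v0+5,u0-10:u0+10])
```

```text
[ 0.4711 -0.0875  0.1499] 50.007580518722534 turn [ 0.0002 -0.0008 -0.0048]
174 229 240 [ 0.4714 -0.105   0.212 ] [11 88 55]
175 229 240 [ 0.4713 -0.1045  0.2094] [ 9 88 55]
176 229 240 [ 0.4713 -0.107   0.2086] [12 88 52]
177 229 240 [ 0.4712 -0.1075  0.2066] [ 9 88 55]
178 229 240 [ 0.4711 -0.1074  0.2042] [11 96 56]
179 230 240 [ 0.4719 -0.1073  0.2018] [10 97 55]
180 230 240 [ 0.4719 -0.1083  0.2   ] [12 93 55]
181 230 240 [ 0.4717 -0.1078  0.1974] [11 98 57]
182 230 240 [ 0.4715 -0.107   0.1946] [11 92 58]
183 230 240 [ 0.4714 -0.1076  0.1926] [10 98 57]
184 230 240 [ 0.4713 -0.1079  0.1904] [ 7 72 60]
185 230 240 [ 0.4712 -0.1082  0.1882] [11 81 60]
186 230 240 [ 0.4707 -0.1041  0.1832] [ 8 68 68]
187 231 239 [ 0.4706 -0.1039  0.1807] [11 58 75]
188 233 237 [ 0.4693 -0.09    0.1694] [11 54 81]
189 233 237 [ 0.4694 -0.0925  0.1685] [ 9 52 83]
190 233 237 [ 0.4691 -0.0907  0.1649] [10 57 80]
191 233 237 [ 0.4689 -0.0902  0.1621] [11 50 81]
192 234 237 [ 0.4699 -0.0911  0.1601] [ 6 46 77]
193 234 237 [ 0.4697 -0.0901  0.157 ] [ 9 42 86]
194 234 237 [ 0.4696 -0.0907  0.1549] [ 11  
[... 635 characters left out ...]
  75  84
   99 118]
 [ 49  48  73 121 152 162 180 195 199 184 136  89  66  68  64  63  66  68
   83 107]
 [ 48  55  98 161 192 196 204 207 202 178 123  73  62  62  65  63  65  65
   69  98]
 [ 52  61 113 180 206 210 207 198 176 145 103  65  59  61  61  61  61  54
   64  91]
 [ 46  62 112 170 199 209 206 189 162 132  93  62  54  53  54  55  53  51
   62  95]
 [ 51  53  87 134 169 193 203 201 194 173 123  69  52  52  51  52  52  52
   63  91]
 [ 51  54  72 102 128 152 174 191 200 192 138  76  54  53  55  53  52  52
   64  92]
 [ 52  56  70  89 102 114 123 139 157 161 120  69  55  51  53  52  51  54
   63  92]
 [ 54  57  72  83  87  87  86  92 105 112  90  59  51  57  54  53  52  50
   60  90]]
```

Call:
drive_tool(
  commands=[
    [0.0, [0, -46, 0], [0, 0, 0]],
    [0.0, [0, -46, 0], [0, 0, 0]],
    [0.0, [0, -46, 0], [0, 0, 0]],
    [0.0, [0, -46, 0], [0, 0, 0]],
    [0.0, [4, -46, 0], [0, 0, 0]],
    [0.0, [5, -46, 0], [0, 0, 0]],
    [0.0, [6, -46, 0], [0, 0, 0]],
    [0.0, [6, -46, 0], [0, 0, 0]],
    [0.0, [0, 0, 0], [0, 0, 0]],
    [0.0, [0, 0, 0], [0, 0, 0]],
  ],
)

```text
clock: 33.95
eef_pos: [0.4935, 0.2794, 0.1492]
orientation: [1.0, -0.001, -0.0, 0.0]
wrist_force: [0.5, 0.0, -1.0]
grip_width: 0.233
grasp_force: 50.0
```

```bash
cat > pin.py <<'E'
from h import *
s=robot.read_state(); q=R.from_quat(s["orientation"]); print(s["eef_pos"].round(4),s["wrist_force"].round(1),"turn",(q.inv()*R.from_quat([1,0,0,0])).as_rotvec().round(4))
x,y,z=s["eef_pos"]; print("to hole",tf([.492,.2795,z]))
for n in("side","top"):
    c=cap(n); P=cloud(c)
    near=(np.hypot(P[...,0]-x,P[...,1]-y)<.03)&(P[...,2]>z-.022)&(P[...,2]<z+.014)
    v,u=np.nonzero(near); print(n,near.sum(),P[near].mean(0).round(4) if near.any() else "", u.min() if near.any() else "",u.max() if near.any() else "","tipproj",proj(c,[x-.0014,y,z-.017]).round(1))
    if n=="side": 
        for r in np.unique(v): w=u[v==r]; print(r,w.min(),w.max(),P[r,w].mean(0).round(4))
    cv2.imwrite(f"pics/raw_{n}.png",c["img"]); np.savez(f"{n}6.npz",**c)
E
python3 pin.py
python3 - <<'E'
from h import *
c=dict(np.load("side6.npz")); t=dict(np.load("top6.npz"))
a=cv2.resize(c["img"][110:180,215:295],(480,420),interpolation=2); b=cv2.resize(t["img"][200:280,100:190],(472,420),interpolation=2)
cv2.imwrite("pics/n10.png",cv2.resize(np.hstack([a,b]),None,fx=.84,fy=.84))
E
```

```text
[0.4935 0.2794 0.1492] [ 0.5  0.  -1. ] turn [ 0.0007  0.0007 -0.0015]
to hole [-1.5 -0.1  0. ]
side 29 [0.4915 0.2763 0.1496] 247 250 tipproj [249.3 128.9]
119 247 247 [0.4866 0.2834 0.1607]
120 247 250 [0.4909 0.2758 0.1609]
121 248 250 [0.4922 0.2762 0.1577]
122 248 250 [0.4921 0.2759 0.1548]
123 248 250 [0.492  0.2755 0.152 ]
124 248 250 [0.4919 0.2769 0.1484]
125 248 250 [0.4918 0.2757 0.1459]
126 248 250 [0.4916 0.2774 0.1421]
127 248 250 [0.4916 0.2747 0.1403]
128 248 250 [0.4915 0.2761 0.1366]
top 3 [0.4902 0.2759 0.1402] 143 145 tipproj [143.7 239.4]
```

View pics/n10.png

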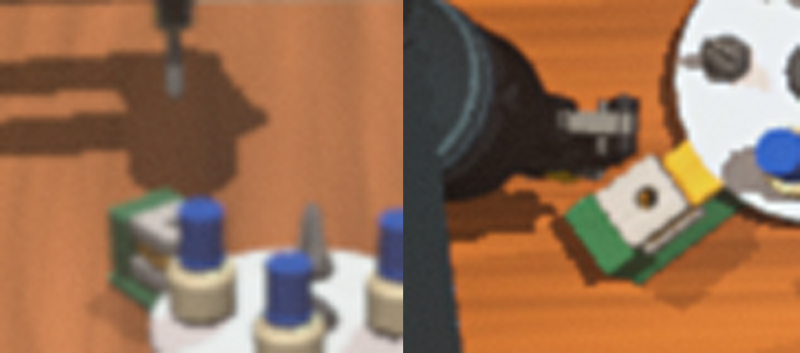

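Call:
drive_tool(
  commands=[
    [0.0, [-1.3, 0, 30], [0, 0, 0]],
    [0.0, [0, 0, 30], [0, 0, 0]],
    [0.0, [0, 0, 10], [0, 0, 0]],
    [0.0, [0, 0, 0], [0, 0, 0]],
    [0.0, [0, 0, 0], [0, 0, 0]],
  ],
)

```text
clock: 34.55
eef_pos: [0.4935, 0.2782, 0.0806]
orientation: [1.0, -0.003, 0.001, -0.0]
wrist_force: [0.6, -0.6, 0.1]
grip_width: 0.232
grasp_force: 50.0
```

```bash
python3 pin.py
python3 - <<'E'
from h import *
c=dict(np.load("side6.npz")); t=dict(np.load("top6.npz"))
a=cv2.resize(c["img"][120:180,220:280],(420,420),interpolation=2); b=cv2.resize(t["img"][215:275,125:185],(420,420),interpolation=2)
cv2.imwrite("pics/n11.png",cv2.resize(np.hstack([a,b]),(800,400)))
E
```

```text
[0.4935 0.2782 0.0806] [ 0.6 -0.6  0.1] turn [-0.0004 -0.0013 -0.0054]
to hole [-1.5 -1.3 -0. ]
side 28 [0.4917 0.2755 0.082 ] 248 251 tipproj [250.1 150.6]
142 248 251 [0.4913 0.277  0.0922]
143 248 251 [0.4912 0.2757 0.0897]
144 248 251 [0.4911 0.2743 0.0872]
145 249 251 [0.4924 0.2761 0.083 ]
146 249 251 [0.4924 0.275  0.0804]
147 249 251 [0.4923 0.2735 0.0779]
148 249 251 [0.4921 0.2761 0.0733]
149 249 251 [0.492  0.2754 0.0704]
150 249 249 [0.4888 0.2786 0.0655]
top 3 [0.4898 0.2773 0.0724] 152 154 tipproj [153.8 243.1]
```

View pics/n11.png

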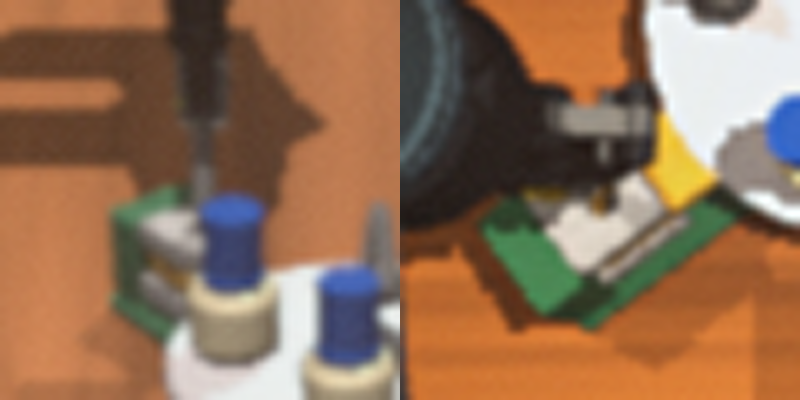

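Call:
drive_tool(
  commands=[
    [0.0, [-1.2, -1, 0], [0, 0, 0]],
    [0.0, [0, 0, 4], [0, 0, 0]],
    [0.0, [0, 0, 4], [0, 0, 0]],
    [0.0, [0, 0, 3], [0, 0, 0]],
    [0.0, [0, 0, 3], [0, 0, 0]],
    [0.0, [0, 0, 2], [0, 0, 0]],
    [0.0, [0, 0, 0], [0, 0, 0]],
  ],
)

```text
clock: 35.35
eef_pos: [0.4911, 0.2797, 0.063]
orientation: [1.0, -0.002, -0.0, 0.0]
wrist_force: [0.1, 0.2, -1.5]
grip_width: 0.234
grasp_force: 50.0
```

Call:
drive_tool(
  commands=[
    [0.0, [0, 0, 4], [0, 0, 0]],
    [0.0, [0, 0, 3], [0, 0, 0]],
    [0.0, [0, 0, 3], [0, 0, 0]],
    [0.0, [0, 0, 3], [0, 0, 0]],
    [0.0, [0, 0, 2], [0, 0, 0]],
    [0.0, [0, 0, 0], [0, 0, 0]],
  ],
)

```text
clock: 35.95
eef_pos: [0.4911, 0.2797, 0.0481]
orientation: [1.0, -0.002, -0.0, 0.0]
wrist_force: [0.2, 0.5, -1.2]
grip_width: 0.232
grasp_force: 50.0
```

Through the upper tine and into the lug (tip at about 31 mm), with no force.

Call:
drive_tool(
  commands=[
    [0.0, [0, 0, 4], [0, 0, 0]],
    [0.0, [0, 0, 3], [0, 0, 0]],
    [0.0, [0, 0, 3], [0, 0, 0]],
    [0.0, [0, 0, 3], [0, 0, 0]],
    [0.0, [0, 0, 3], [0, 0, 0]],
    [0.0, [0, 0, 2], [0, 0, 0]],
    [0.0, [0, 0, 1], [0, 0, 0]],
    [0.0, [0, 0, 0], [0, 0, 0]],
  ],
)

```text
clock: 36.75
eef_pos: [0.4913, 0.2798, 0.0293]
orientation: [1.0, -0.002, -0.0, 0.0]
wrist_force: [0.1, 0.6, 0.2]
grip_width: 0.228
grasp_force: 50.0
```

Call:
drive_tool(
  commands=[
    [0.0, [0, 0, 1], [0, 0, 0]],
    [0.0, [0, 0, 1], [0, 0, 0]],
    [0.0, [0, 0, 1], [0, 0, 0]],
    [0.0, [0, 0, 1], [0, 0, 0]],
    [0.0, [0, 0, 0], [0, 0, 0]],
  ],
)

```text
clock: 37.25
eef_pos: [0.4916, 0.2798, 0.027]
orientation: [1.0, -0.002, 0.0, -0.0]
wrist_force: [-3.5, -1.6, 10.8]
grip_width: 0.227
grasp_force: 51.3
```

Call:
drive_tool(
  commands=[
    [0.45, [0, 0, 0], [0, 0, 0]],
    [0.45, [0, 0, 0], [0, 0, 0]],
    [0.45, [0, 0, 0], [0, 0, 0]],
    [0.45, [0, 0, -30], [0, 0, 0]],
    [0.45, [0, 0, -40], [0, 0, 0]],
    [0.45, [0, 0, -50], [0, 0, 0]],
    [0.45, [0, 40, -20], [0, 0, 0]],
    [0.45, [0, 45, 0], [0, 0, 0]],
    [0.45, [0, 45, 0], [0, 0, 0]],
    [0.45, [0, 45, 0], [0, 0, 0]],
  ],
)

```text
clock: 38.25
eef_pos: [0.4905, 0.1034, 0.1657]
orientation: [1.0, -0.002, 0.0, 0.0]
wrist_force: [1.5, -0.9, 0.4]
grip_width: 0.45
grasp_force: 0.0
```

Call:
drive_tool(
  commands=[
    [0.45, [0, 48, 0], [0, 0, 0]],
    [0.45, [0, 48, 0], [0, 0, 0]],
    [0.45, [0, 48, 0], [0, 0, 0]],
    [0.45, [0, 48, 0], [0, 0, 0]],
    [0.45, [0, 48, 0], [0, 0, 0]],
    [0.45, [0, 48, 0], [0, 0, 0]],
    [0.45, [0, 0, 0], [0, 0, 0]],
    [0.45, [0, 0, 0], [0, 0, 0]],
  ],
)

```text
clock: 39.05
eef_pos: [0.4891, -0.1842, 0.165]
orientation: [1.0, -0.004, -0.0, -0.0]
wrist_force: [-1.3, 0.9, -0.4]
grip_width: 0.448
grasp_force: 0.0
```

Run:
```python
from h import *
report()
for n in("top","side"):
    c=cap(n); P=cloud(c)
    for m,ce,_ in blobs(c,"yellow",8):
        v,u=np.nonzero(m); print(n,ce.round(1),m.sum(),onz(c,(u.min()+u.max())/2,(v.min()+v.max())/2,.072).round(4),np.median(P[m],0).round(4))
    if n=="side":
        a=np.deg2rad(49.45)
        for q in((.5135,.154),(.59,.138),(.5296,.2301)):
            w=np.array([.5605,.1845])+R.from_euler("z",a).as_matrix()[:2,:2]@(np.array(q)-[.5605,.1845]); t=tilt(c,*w); print(w.round(3),*[(r[0],r[3],r[4]) for r in t[1:26:4]])
```

```text
[ 0.4891 -0.1842  0.165 ] [ 1.0e+00 -3.6e-03 -4.0e-04 -4.0e-04] [-1.3  0.9 -0.4] 39.05
side [254.9 151.9] 14 rows 151 153 [0.5077 0.187  0.107 ] ztop 0.1081
side [294.3 153.5] 11 rows 153 154 [0.614  0.173  0.1076] ztop 0.1084
side [271.9 162.1] 17 rows 161 163 [0.5524 0.1284 0.1073] ztop 0.1085
top [192.4 188.4] 76 rows 184 193 [0.6135 0.1772 0.1056] ztop 0.1082
top [212. 214.] 88 rows 209 219 [0.5512 0.1309 0.1042] ztop 0.1077
top [185.7 234.5] 92 rows 230 239 [0.5049 0.1917 0.1036] ztop 0.1069
top [152.  243.4] 62 [0.4903 0.2798 0.072 ] [0.4913 0.2802 0.0707]
[0.553 0.129] (161, 0.107, 0.5514) (165, 0.102, 0.5513) (169, 0.091, 0.5512) (173, 0.079, 0.5512) (177, 0.07, 0.551) (181, 0.058, 0.5508)
[0.615 0.177] (152, 0.107, 0.6138) (156, 0.103, 0.6135) (160, 0.091, 0.6136) (164, 0.079, 0.6143) (168, 0.07, 0.6129) (172, 0.058, 0.6085)
[0.506 0.191] (150, 0.108, 0.508) (154, 0.101, 0.5079) (158, 0.09, 0.5076) (162, 0.078, 0.51) (166, 0.07, 0.5098) (170, 0.056, 0.5095)
```

```bash
python3 -c "
from h import *
print(robot.finish_job())"
```

```text
the job is handed in; nothing more can be done
None
```

I handed the job in at 39 s: all three bobs are pressed home, the head is at its stop and the pin is seated through fork and lug. The last camera readings agree, but the hand-in returned no verdict.

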